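# Photograph a lot of wood-collection rods with its jars

### The job

Set up and take the record photograph of a wood-collection lot: tip the rods out of the scoop onto the upper end of the grooved tray so that every rod comes to lie fully down in a groove of its own, put the empty scoop back upright on its mat, and stand all the amber jars upright in one straight row along the middle of the low shelf, close side by side (gaps well under 3 cm, about 1 cm is ideal). When all is laid out, press the camera's release key down to its first click and hold it there for about a second, then press it fully and let go; take no picture before every rod lies in its groove, leave the other things on the bench where they are, and check at the end that everything still stands in place.

Things in the scene. Friction and masses are not known exactly. Their poses are not given: they have to be found in the camera images.
- tray: aluminium photo tray, fixed, 122 mm wide; its deck slopes 8 degrees down along its own +x, the way rods roll. Origin: mid-width on the upper (pouring) edge, at the deck surface, 53 mm above the bench; y across, z square to the deck, so z = 0 is the deck and rib tops. x 0 to 45 mm is a plain apron, then 7 parallel grooves run along y, each 18 mm wide, 16 mm deep, with 5 mm ribs between
- tray_first (a point): on the tray, at rib-top level, over the middle of the first groove (x = 54 mm of the tray; the next ones follow every 23 mm). Axes as the tray's. Side walls begin at x = 30 mm, inner faces at y = +-55 mm, 16 mm above the deck. A seated rod lies flush, its centre at z = -8 mm; later rods roll over filled grooves into the next empty one
- tray_last (a point): the same over the last, seventh groove (x = 192 mm); the end wall beyond it (x = 201 mm) stands 16 mm above the deck
- scoop_grip (a point): centre of the scoop's handle: a black square bar 14 mm thick (x), 24 mm high (z), 104 mm long (y), bridging the pan between two posts; 78 mm above the scoop's underside. Steel scoop 137 x 108 x 90 mm, 0.2 to 0.33 kg, holding the rods; +x is its open pouring side, z up. Pan from -55 to +60 mm of this point in x, with sides and back 36 mm high
- scoop_lip (a point): middle of the scoop's front floor edge, 80.5 mm ahead of (+x) and 63.1 mm below the handle centre. Floor 3 mm thick, rising 2.5 degrees to the lip, so rods lie still until it is tipped forward by over 5 degrees; a slow tip to 17 degrees empties it. No side walls in the last 20 mm; the runners below end 40 mm behind the lip
- mat: black rubber mat 160 x 140 x 3 mm, fixed flat on the bench, on which the scoop stands; origin at the centre of its underside, x along the 160 mm.
- shelf: low white display shelf, fixed, 150 mm deep (its x, away from the robot) and 340 mm long (its y), top 30 mm above the bench; origin at the centre of its underside.
- key_top (a point): middle of the top of the black round two-stage key (30 mm across) on the grey camera release box (70 x 80 x 34 mm, fixed); about 60 mm above the bench when up, it moves straight down.
- key_half (a joint): first stage of the key, m: 0 up, 0.005 at the first click; takes 1 to 3 N
- key_full (a joint): second stage of the key, m: stays 0 until pushed with more than 10 N, 0.005 fully down at 13 N; springs back when let go
- rod0_mid (a point): centre of a turned wooden sample rod, 16 mm diameter, 90 mm long along its y axis, 14 g, lying across the scoop at the start (absent in some runs)
- rod1_mid (a point): centre of a turned wooden sample rod, 16 mm diameter, 90 mm long along its y axis, 14 g, lying across the scoop at the start (absent in some runs)
- rod2_mid (a point): centre of a turned wooden sample rod, 16 mm diameter, 90 mm long along its y axis, 14 g, lying across the scoop at the start (absent in some runs)
- rod3_mid (a point): centre of a turned wooden sample rod, 16 mm diameter, 90 mm long along its y axis, 14 g, lying across the scoop at the start (absent in some runs)
- rod4_mid (a point): centre of a turned wooden sample rod, 16 mm diameter, 90 mm long along its y axis, 14 g, lying across the scoop at the start (absent in some runs)
- rod5_mid (a point): centre of a turned wooden sample rod, 16 mm diameter, 90 mm long along its y axis, 14 g, lying across the scoop at the start (absent in some runs)
- jar0_mid (a point): centre (half-way up, 29 mm above its foot) of a sealed amber specimen jar with white cap, 46 mm diameter, 58 mm high, 0.08 to 0.17 kg, standing on the bench at the start (absent in some runs)
- jar1_mid (a point): centre (half-way up, 29 mm above its foot) of a sealed amber specimen jar with white cap, 46 mm diameter, 58 mm high, 0.08 to 0.17 kg, standing on the bench at the start (absent in some runs)
- jar2_mid (a point): centre (half-way up, 29 mm above its foot) of a sealed amber specimen jar with white cap, 46 mm diameter, 58 mm high, 0.08 to 0.17 kg, standing on the bench at the start (absent in some runs)
- jar3_mid (a point): centre (half-way up, 29 mm above its foot) of a sealed amber specimen jar with white cap, 46 mm diameter, 58 mm high, 0.08 to 0.17 kg, standing on the bench at the start (absent in some runs)
- tape: clear tape roll, 60 mm across, 18 mm high, on the bench: a bystander; origin under its centre
- loupe: black magnifier, 32 mm across, 26 mm high: a bystander; origin under its centre
- eraser: grey eraser 45 x 22 x 12 mm: a bystander; origin under its centre
Mind the look-alikes: they are no part of the job. What is shaped like the part that bears jar3_mid but blue or red is not meant.

How it is judged:
By the outcome, as a careful person would: the job done as asked, in the order asked, and still so for the second after the job is handed in, with the robot touching nothing.
Of rod0, rod1, rod2, rod3, rod4, rod5 only 4 to 6 are there at a start; the rules pass over those that are not, and their reading is None.
Of jar0, jar1, jar2, jar3 only 3 to 4 are there at a start; the rules pass over those that are not, and their reading is None.
At some moment in a run one of jar0, jar1, jar2, jar3 may be knocked a few centimetres aside while the robot is not near it.
It also fails if it takes over 210 s, if anything falls off the work surface, if the arm or the gripper's body presses on something with over 40 N, if the wrist force passes 120 N, or if a joint passes its speed limit or range.

### The arm

A 6-joint arm with a two-finger parallel gripper is mounted at the origin on the work surface. World frame = base frame: x ahead of the robot, y to its left, z up, the work surface at z = 0. Lengths are in m, angles in rad, forces in N, time in s.
With the tool pointing down it reaches from about 0.3 to 0.85 m from the base axis. Payload 4.2 kg.
Tool frame: the origin (TCP) lies midway between the tips of the shut fingers; the grasp point (between the pads) lies 19 mm behind it; z points along the fingers, y is the direction in which the jaws open and shut (so a half turn about z gives the same grasp; the last joint's range is limited). The gripper opens to 91 mm and grips with 3 to 60 N. Pads are 32 mm wide; open, the fingers measure 118 mm over their backs; the gripper's body (76 mm by 178 mm) begins 60 mm behind the grasp point.
Start: joints at [1.174, 0.32, 1.565, -0, 1.257, -0.02], TCP at [0.212, 0.535, 0.214] pointing down, gripper open.
Joint ranges: [-3.11, 3.11], [-0.84, 2.01], [0.21, 2.61], [-1.34, 4.49], [0.05, 2.63], [-2.56, 2.56]. Speed limits (rad/s): [2.57, 2.57, 3.14, 3.14, 3.14, 3.14].

### API

Orientations are given as a rotation vector (axis times angle).
In Python, from rig import ctrl, cams gives the robot as it stands. The module is installed in compiled form; this text tells all that it offers.
- The arm moves only by the tool drive_tool, never from a script. Its argument "targets" is a list of rows, each a list of 5 numbers: the opening in per cent of the stroke, from 0 (shut) to 100 (fully open), then the shift along the tool's x, y, z in m, then the turn about the tool's z in rad. In form: [[claw, x, y, z, turn], ...]. A call has 1 to 8 rows; each row shifts and turns the commanded pose from where the row before left it, along the tool's axes as they then stand; what a row does not reach is not made up. A row lasts 1/8 s, in which the tool goes at most 62.5 mm and 10.7 degrees, less where a joint would pass 70% of its speed; a pose out of reach is approached as far as the arm can. A call with a gripper value outside its range is refused whole. The fingers move at their own pace and stop on an object; "squeeze" is the grip in N (left out, the last holds). Time passes only in rows, so rows that do not move let the fingers close. It gives the time, the measured TCP pose, the force and the opening at its end, in the units of the state.
- ctrl.read_state(): the state, without advancing time (a new reading comes with each control period).
- cams.get_image(name): name is "scene" or "top" or "wrist"; returns (picture, depth): 480x640x3 uint8, blue, green, red; 480x640 float32, m along the optical axis (not along the pixel's ray), 0 where there is no reading.
- cams.camera_model(name): a dict with "mtx" (3x3 intrinsics, pixels), "dist" ([k1, k2, p1, p2, k3] as OpenCV has them; the pictures are not rectified), "position" and "rotation" of the camera in the world. Camera axes: x right, y up, looking along -z (the intrinsics and any distortion apply to the point x, -y, -z); pixel columns grow to the right and rows downward; lengths in m; the calibration is good to about 2 mm. A picture is of the moment at which its call begins: read the wrist's pose just before it. camera_model takes no time and is no camera call; for the wrist camera it gives the pose at the moment of the call.
- ctrl.finish_job(): hands the job in, once; it reports no verdict.
The state is a dict: "time": time; "qpos": joint angles; "dq": joint speeds; "joint_efforts": joint torques, N m; "position": TCP position; "tool_rot": TCP orientation; "force": force on the tool from outside, world axes, zero at the start; "torque": the same for the moment, N m; "gripper_width": finger opening in m.
Only numpy, scipy, OpenCV 4.12 (cv2) and the standard library are available. Lean on these libraries where they do the work, as an engineer would, in place of code of your own. Each camera call takes 0.05 s, during which the arm holds its last target. There are 200 camera calls.

## Working session

There is one attempt and no reset: what is moved stays moved. The work goes in short steps, Python scripts to look and compute and a tool call to move; the robot and the scene stay as the last step left them, time stands still between calls to the robot, and variables do not carry over. Pictures are saved under pics/ and viewed, about 12 in all and at most 16, crops included, and the job is handed in when it is done.

Besides the shell and the picture viewer there is one more tool, called after "Emit:" by a JSON object that holds its "api" and its "payload", one argument or row to a line. drive_tool: Moves the arm, as the interface text tells. Its arguments: {"type":"object","properties":{"targets":{"type":"array"},"squeeze":{"type":"number"}},"required":["targets"]}

```bash
mkdir -p pics; python3 - <<'E'
from rig import ctrl,cams
import cv2,numpy as np
print(ctrl.read_state())
for n in("scene","top"):
    p,d=cams.get_image(n); cv2.imwrite(f"pics/{n}0.png",p); np.save(f"{n}0.npy",d)
    m=cams.camera_model(n); print(n,m, (d>0).mean())
print(cams.camera_model("wrist"))
E
```

```text
{'time': 0.0, 'qpos': array([ 1.17399840e+00,  3.20297965e-01,  1.56564090e+00, -3.84584290e-06,
        1.25740269e+00, -1.99857742e-02]), 'dq': array([ 6.48844337e-04,  4.23390057e-04,  4.94762198e-04, -4.20644655e-04,
        1.04983522e-04, -5.93896315e-05]), 'joint_efforts': array([-2.08391881e-03, -4.12464809e+01, -2.31966877e+01,  7.26274517e-02,
        4.57011780e-02, -1.41608311e-04]), 'position': array([0.21137889, 0.53420906, 0.2131316 ]), 'tool_rot': array([-5.88330476e-01, -3.08564639e+00,  2.68861894e-03]), 'force': array([ 0.90204202, -0.55404935, -0.87564067]), 'torque': array([ 0.01476102, -0.00605129,  0.01113488]), 'gripper_width': 0.09127078149249183}
scene {'mtx': array([[480.34206626,   0.        , 304.03149548],
       [  0.        , 480.34206626, 240.20909185],
       [  0.        ,   0.        ,   1.        ]]), 'dist': array([-0.13282425,  0.        ,  0.        ,  0.        ,  0.        ]), 'position': array([ 1.2356169 , -0.09097433,  1.02011304]), 'rotation': array([0.56295406, 0.45100067, 1.32904596])} 0.9959602864583333
top {'mtx': array([[571.4597098 ,   0.        , 314.95547683],
       [  0.        , 571.4597098 , 239.71183299],
       [  0.        ,   0.        ,   1.        ]]), 'dist': array([0.00096135, 0.        , 0.        , 0.        , 0.        ]), 'position': array([0.36830693, 0.05479914, 1.24092574]), 'rotation': array([ 0.10207201, -0.10290618, -1.54625376])} 0.9960221354166666
{'mtx': array([[359.00363734,   0.        , 323.45501334],
       [  0.        , 359.00363734, 235.44834725],
       [  0.        ,   0.        ,   1.        ]]), 'dist': array([-0.0221919,  0.       ,  0.       ,  0.       ,  0.       ]), 'position': array([0.13768961, 0.56333804, 0.38336678]), 'rotation': array([-0.25111415, -0.16813156,  1.18585685])}
```

View pics/top0.png

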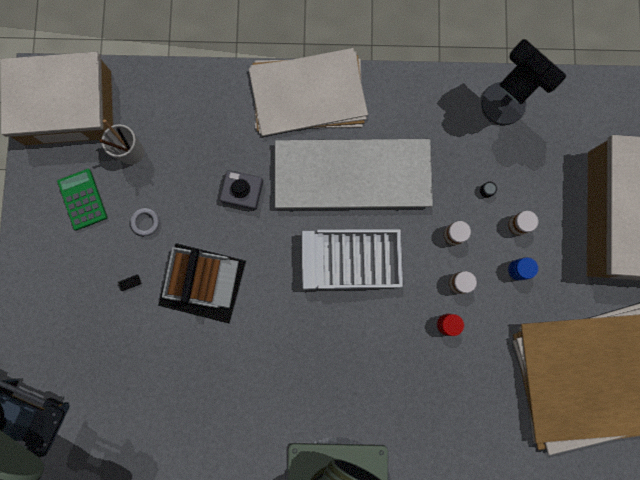

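View pics/scene0.png

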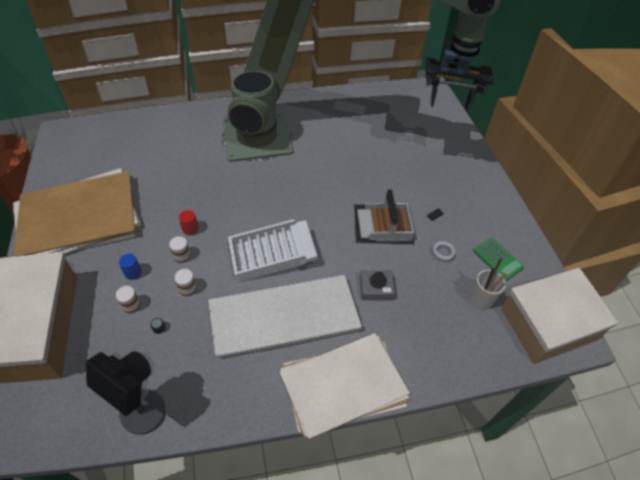

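The top view shows amber jars with white caps at (458,233), (525,222) and (463,282). The blue one at (524,268) and the red one at (451,325) are look-alikes. The scoop is at (203,283) and pours right (world -y). The tray is at (352,260), apron on the left. The shelf is at (353,174), the key at (241,188) and the loupe at (488,189). Next I measure from depth.

```bash
cat > h.py <<'E'
import numpy as np,cv2
from scipy.spatial.transform import Rotation as R
from rig import ctrl,cams
def grab(n):
    m=cams.camera_model(n); p,d=cams.get_image(n); return p,d,m
def cloud(d,m,z=None):
    "world xyz of every pixel, by depth, or by ray onto plane z"
    v,u=np.mgrid[0:480,0:640]
    q=cv2.undistortPoints(np.stack([u,v],-1).reshape(-1,1,2).astype(np.float64),m['mtx'],np.array(m['dist'])).reshape(480,640,2)
    ray=np.stack([q[...,0],-q[...,1],-np.ones((480,640))],-1)@R.from_rotvec(m['rotation']).as_matrix().T
    if z is None: return ray*d[...,None]+m['position']
    return ray*((z-m['position'][2])/ray[...,2])[...,None]+m['position']
def proj(P,m):
    c=(np.atleast_2d(P)-m['position'])@R.from_rotvec(m['rotation']).as_matrix()
    return cv2.projectPoints(c*[1,-1,-1],np.zeros(3),np.zeros(3),m['mtx'],np.array(m['dist']))[0].reshape(-1,2)
def rect(P):
    (c,s,a)=cv2.minAreaRect((P[:,:2]*1000).astype(np.float32)); return np.round(c,1),np.round(s,1),round(a,1)
E
python3 - <<'E'
from h import *
p=cv2.imread('pics/top0.png'); d=np.load('top0.npy'); m=cams.camera_model('top'); C=cloud(d,m); z=C[...,2]
V,U=np.mgrid[0:480,0:640]
box=lambda u0,u1,v0,v1:(U>=u0)&(U<u1)&(V>=v0)&(V<v1)
print('bench z',np.median(z[300:420,200:400]))
def rep(n,mask):
    lab=cv2.connectedComponentsWithStats(mask.astype(np.uint8))
    for i in range(1,lab[0]):
        k=lab[1]==i
        if k.sum()>12: print(n,k.sum(),rect(C[k]),'z',np.round(np.median(z[k]),4))
rep('shelf',box(265,440,130,215)&(z>.024)&(z<.036))
rep('tray',box(295,410,222,296)&(z>.02))
rep('handle',box(150,250,240,325)&(z>.08))
rep('scoop',box(150,250,240,325)&(z>.008))
rep('key',box(215,270,165,215)&(z>.05)&(z<.07)); rep('kbox',box(215,270,165,215)&(z>.02)&(z<.07))
for n,b in dict(j0=(440,475,215,250),j1=(505,545,205,240),j2=(445,482,265,300),blue=(505,545,250,285),red=(435,470,308,340),loupe=(478,500,178,200)).items():
    k=box(*b)&(z>.052 if n!='loupe' else z>.02); rep(n,k)
# handle colour segmentation in scoop area
crop=cv2.resize(p[235:330,150:255],None,fx=6,fy=6,interpolation=cv2.INTER_CUBIC)
cv2.imwrite('pics/scoop0.png',crop)
E
```

```text
bench z 0.0003975136539123847
shelf 10419 (array([677.2, -21.7]), array([152.5, 340.3]), 1.9) z 0.0308
tray 4659 (array([461.6, -21.6]), array([177.7, 211.6]), 3.2) z 0.0388
handle 439 (array([432.6, 184.6]), array([269.4, 106.8]), 85.3) z 0.0929
scoop 3479 (array([432.1, 210.1]), array([321.2, 116.8]), 84.6) z 0.0284
key 161 (array([635.5, 219.7]), array([28.1, 29.1]), 25.2) z 0.0598
kbox 1214 (array([635.1, 219.9]), array([80.6, 70.7]), 79.1) z 0.0353
j0 363 (array([ 549.5, -245.1]), array([43.6, 42.9]), 87.6) z 0.0587
j1 369 (array([ 467., -181.]), array([ 43.7, 509.4]), 27.6) z 0.059
j2 379 (array([ 404.8, -111.9]), array([ 43.7, 340.9]), 15.3) z 0.0585
blue 380 (array([ 419.2, -177.2]), array([ 43.9, 474.4]), 15.2) z 0.0585
red 386 (array([352.3, -99.1]), array([ 42.6, 307. ]), 1.3) z 0.0582
loupe 172 (array([ 649. , -318.6]), array([30.8, 31.6]), 3.4) z 0.0272
```

Emit:
{"api": "drive_tool", "payload": {
  "targets": [
    [100, 0, 0, -0.06, 0],
    [100, 0, 0, -0.06, 0],
    [100, 0, 0, -0.06, 0],
    [100, 0, 0, -0.06, 0],
    [100, 0, 0, -0.06, 0],
    [100, 0, 0, -0.06, 0],
    [100, 0, 0, -0.06, 0],
    [100, 0, 0, -0.06, 0]
  ]
}}

```text
time: 1.1
position: [0.1763, 0.4454, 0.6593]
tool_rot: [-0.581, -3.049, 0.209]
force: [-40.1, -101.4, 25.5]
gripper_width: 0.0913
```

```bash
python3 -c "
from h import *
s=ctrl.read_state();print(s['qpos'],s['position'],s['tool_rot'],R.from_rotvec(s['tool_rot']).as_matrix()[:,2])"
```

```text
[ 1.16861468  0.43921018  0.21397888  0.00354397  2.62638824 -0.02288675] [0.17633667 0.44542869 0.65930584] [-0.5805455  -3.04878764  0.20899573] [-0.05544746 -0.12589097 -0.99049333]
```

View pics/scoop0.png

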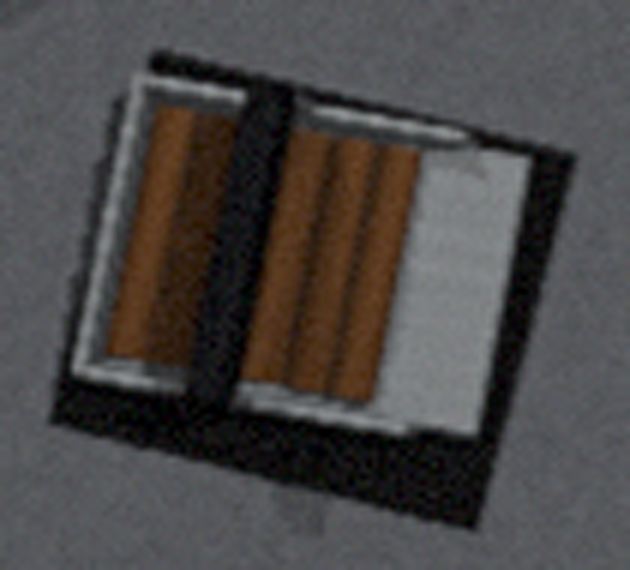

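The crop shows 5 rods: two left of the handle, three right of it. At the reach limit the tool tilted by 8°. I'll check whether the tilt is kept, moving gently.

Emit:
{"api": "drive_tool", "payload": {
  "targets": [
    [100, 0, 0, 0.0, 0],
    [100, 0, 0, 0.01, 0],
    [100, 0, 0, 0.02, 0],
    [100, 0, 0, 0.03, 0],
    [100, 0, 0, 0.03, 0],
    [100, 0, 0, 0.02, 0],
    [100, 0, 0, 0.01, 0]
  ]
}}

```text
time: 1.98
position: [0.168, 0.4263, 0.5437]
tool_rot: [-0.582, -3.051, 0.196]
force: [-0.8, 0.1, 0.0]
gripper_width: 0.091
```

```bash
python3 -c "
from h import *
s=ctrl.read_state();print(s['time'],s['qpos'],s['force'],s['position'],s['tool_rot'],R.from_rotvec(s['tool_rot']).as_matrix()[:,2])"
```

```text
1.975 [ 1.16907803e+00  1.93228743e-01  9.36031570e-01  2.04496900e-03
  2.14195068e+00 -2.39274103e-02] [-0.76331495  0.11314677  0.02799535] [0.16797506 0.4262914  0.54365334] [-0.58176238 -3.051314    0.19646137] [-0.05212275 -0.11829373 -0.99160971]
```

Tilt persists, so I must undo it. Since the drive has no direct tilt, my plan is to pinch a side wall at the scoop's rear, rest the lip on the apron, loosen the grip so the scoop pivots, and raise the rear. First I need wall heights and precise poses.

```bash
cat > m1.py <<'E'
from h import *
p=cv2.imread('pics/top0.png'); d=cv2.medianBlur(np.load('top0.npy'),3); m=cams.camera_model('top'); C=cloud(d,m); z=C[...,2]
V,U=np.mgrid[0:480,0:640]
box=lambda u0,u1,v0,v1:(U>=u0)&(U<u1)&(V>=v0)&(V<v1)
def rep(n,mask):
    nl,L,S,_=cv2.connectedComponentsWithStats(mask.astype(np.uint8),connectivity=4)
    i=1+np.argmax(S[1:,4]); k=cv2.erode((L==i).astype(np.uint8),np.ones((1,1)))>0
    zz=np.median(z[k]); P=cloud(d,m,zz)[k]; r=rect(P); print(n,k.sum(),r,'mean',np.round(P[:,:2].mean(0),4),'z',round(zz,4)); return P
rep('shelf',box(265,440,130,215)&(z>.024)&(z<.036))
rep('traywall',box(295,410,222,296)&(z>.02)&(z<.09))
H=rep('handle',box(150,250,240,325)&(z>.085)&(z<.1))
rep('key',box(215,270,165,215)&(z>.053)&(z<.07)); rep('kbox',box(215,270,165,215)&(z>.02)&(z<.045))
for n,b in dict(j0=(440,475,215,250),j1=(505,545,205,240),j2=(445,482,265,300),blue=(505,545,250,285),red=(435,470,308,340)).items(): rep(n,box(*b)&(z>.052)&(z<.066))
rep('loupe',box(478,500,178,200)&(z>.02)&(z<.035))
g=cv2.cvtColor(p,cv2.COLOR_BGR2GRAY)
rep('tape',box(125,165,200,240)&(z>.01)&(z<.03)); rep('mat',box(150,250,235,330)&(g<35)&(z<.02))
# scoop profile
c=H[:,:2].mean(0); e=np.linalg.svd(H[:,:2]-c)[2][0]; e*=np.sign(e[0]); ax=np.array([e[1],-e[0]]); ax*=np.sign(-ax[1]); print('ax',ax,np.degrees(np.arctan2(ax[1],ax[0])))
for xs in(-50,-40,-30,30,45,70):
    out=[]
    for ys in range(-66,67,4):
        w=np.r_[c+ax*xs/1e3+e*ys/1e3,.04]; u,v=np.round(proj(w,m)[0]).astype(int); out.append(int(z[v,u]*1000))
    print(xs,out)
S=cloud(np.load('scene0.npy'),cams.camera_model('scene')).reshape(-1,3)
k=(S[:,0]>.05)&(S[:,0]<.7)&(S[:,1]>.62)&(S[:,1]<1.3)&(S[:,2]>.05)
print(np.percentile(S[k],[1,50,99],axis=0) if k.sum() else 'free')
E
python3 m1.py
```

```text
shelf 10646 (array([675.8, -21.7]), array([151.3, 339.4]), 1.8) mean [ 0.6754 -0.0212] z 0.0308
traywall 4733 (array([488.8, -20.9]), array([125.3, 211.3]), 1.3) mean [ 0.4883 -0.006 ] z 0.0377
handle 409 (array([442.7, 307.4]), array([ 16.7, 107.3]), 81.1) mean [0.4429 0.3081] z 0.0928
key 160 (array([634.6, 219.7]), array([28.9, 28.5]), 47.3) mean [0.635  0.2197] z 0.0598
kbox 1057 (array([633.4, 219.2]), array([81.9, 72.1]), 78.9) mean [0.6326 0.2183] z 0.0346
j0 362 (array([ 549. , -244.9]), array([41.9, 42.8]), 89.5) mean [ 0.5488 -0.2446] z 0.0588
j1 368 (array([ 574. , -386.2]), array([43.7, 44.4]), 45.2) mean [ 0.5739 -0.3862] z 0.0589
j2 377 (array([ 443.7, -255.3]), array([43.5, 43.7]), 89.4) mean [ 0.4437 -0.2553] z 0.0584
blue 380 (array([ 475.6, -384.3]), array([43.6, 44.1]), 88.6) mean [ 0.4754 -0.3837] z 0.0584
red 384 (array([ 355.2, -229.6]), array([42.6, 43.3]), 1.3) mean [ 0.3553 -0.2292] z 0.0582
loupe 170 (array([ 648.5, -318.9]), array([28.8, 30.6]), 1.3) mean [ 0.6488 -0.3182] z 0.0272
tape 374 (array([562.1, 427.2]), array([57.1, 60.8]), 1.3) mean [0.5619 0.42
[... 358 characters left out ...]
, 26, 27, 25, 25, 26, 27, 28, 27, 28, 27, 13, 34, 5, 3, 1, 0]
-30 [2, 4, 4, 37, 14, 14, 29, 30, 28, 28, 28, 28, 29, 30, 30, 29, 28, 28, 29, 28, 29, 28, 27, 30, 28, 29, 28, 27, 13, 27, 39, 2, 0, 0]
30 [2, 2, 2, 4, 37, 16, 25, 27, 26, 28, 26, 26, 30, 29, 28, 28, 27, 27, 28, 24, 26, 26, 26, 29, 28, 27, 27, 23, 17, 25, 38, 1, 0, 0]
45 [1, 1, 2, 5, 37, 19, 27, 29, 25, 25, 24, 23, 27, 26, 25, 25, 26, 30, 25, 27, 27, 26, 25, 26, 27, 27, 24, 26, 14, 36, 4, 0, 0, 0]
70 [4, 5, 3, 4, 4, 19, 18, 17, 16, 16, 17, 18, 18, 17, 17, 17, 17, 17, 18, 18, 17, 18, 18, 18, 17, 16, 17, 16, 19, 3, 2, 0, 0, 0]
[[0.0532895  1.05176467 0.05268872]
 [0.21044821 1.08554582 0.18201928]
 [0.3848529  1.27026213 0.25288248]]
```

Measurements agree with the sizes given: handle (0.443, 0.308, z 0.093), scoop heading -99°, wall tops only 10 mm above the rods. That makes a wall pinch poor. Better: grip the handle lightly, hook the runner ends on the tray's upper edge, and push the handle forward and up. The bar then rotates between softly closed jaws, and the scoop tips about the edge.

First I undo the tool tilt at the outer reach limit, gently.

Emit:
{"api": "drive_tool", "payload": {
  "targets": [
    [100, 0, 0.04, 0.02, 0],
    [100, 0, 0.05, 0.03, 0],
    [100, 0, 0.05, 0.03, 0],
    [100, 0, 0.05, 0.02, 0],
    [100, 0, 0.04, 0.01, 0],
    [100, 0, 0.02, 0, 0],
    [100, 0, 0.01, 0, 0],
    [100, 0, 0.01, 0, 0]
  ]
}}

```text
time: 2.98
position: [0.2613, 0.6637, 0.4005]
tool_rot: [-0.582, -3.052, 0.196]
force: [0.6, -0.4, 0.1]
gripper_width: 0.0914
```

```bash
cat > st.py <<'E'
from h import *
s=ctrl.read_state();M=R.from_rotvec(s['tool_rot']).as_matrix()
print(round(s['time'],2),'q',s['qpos'].round(3),'F',s['force'].round(1),'p',s['position'].round(4),'w',round(s['gripper_width'],4),'r',np.hypot(*s['position'][:2]).round(3));print(M.round(4),'tilt',np.degrees(np.arccos(-M[2,2])).round(2),'yaw y-axis',np.degrees(np.arctan2(M[1,1],M[0,1])).round(1))
E
python3 st.py
```

```text
2.98 q [ 1.178  0.646  0.572  0.003  2.053 -0.014] F [ 0.6 -0.4  0.1] p [0.2613 0.6637 0.4005] w 0.0914 r 0.713
[[-0.9297  0.3646 -0.0519]
 [ 0.3683  0.9222 -0.1177]
 [ 0.0049 -0.1285 -0.9917]] tilt 7.39 yaw y-axis 68.4
```

Emit:
{"api": "drive_tool", "payload": {
  "targets": [
    [100, 0, 0.02, 0, 0],
    [100, 0, 0.02, 0, 0],
    [100, 0, 0.01, 0, 0],
    [100, 0, 0.01, 0, 0],
    [100, 0, 0.01, 0, 0],
    [100, 0, 0.01, 0, 0],
    [100, 0, 0.01, 0, 0],
    [100, 0, 0.01, 0, 0]
  ]
}}

```text
time: 3.98
position: [0.2889, 0.7338, 0.3734]
tool_rot: [-0.583, -3.058, 0.161]
force: [-0.3, -0.3, -0.6]
gripper_width: 0.0911
```

```bash
python3 st.py
```

```text
3.98 q [ 1.18   0.855  0.215  0.004  2.178 -0.012] F [-0.3 -0.3 -0.6] p [0.2889 0.7338 0.3734] w 0.0911 r 0.789
[[-0.9297  0.3657 -0.0436]
 [ 0.3682  0.9247 -0.0969]
 [ 0.0049 -0.1061 -0.9943]] tilt 6.1 yaw y-axis 68.4
```

Emit:
{"api": "drive_tool", "payload": {
  "targets": [
    [100, 0, 0.01, 0, 0],
    [100, 0, 0.01, 0, 0],
    [100, 0, 0.01, 0, 0],
    [100, 0, 0.01, 0, 0]
  ]
}}

```text
time: 4.47
position: [0.2957, 0.7508, 0.354]
tool_rot: [-0.584, -3.062, 0.135]
force: [-0.7, -1.4, -0.7]
gripper_width: 0.0908
```

```bash
python3 st.py
```

```text
4.47 q [ 1.18   0.877  0.215  0.004  2.139 -0.012] F [-0.7 -1.4 -0.7] p [0.2957 0.7508 0.354 ] w 0.0908 r 0.807
[[-0.9297  0.3664 -0.0375]
 [ 0.3683  0.9262 -0.0812]
 [ 0.005  -0.0893 -0.996 ]] tilt 5.13 yaw y-axis 68.4
```

Emit:
{"api": "drive_tool", "payload": {
  "targets": [
    [100, 0, 0.015, 0, 0],
    [100, 0, 0.02, 0, 0],
    [100, 0, 0.02, 0, 0],
    [100, 0, 0.02, 0, 0],
    [100, 0, 0.02, 0, 0],
    [100, 0, 0.02, 0, 0],
    [100, 0, 0.015, 0, 0],
    [100, 0, 0.01, 0, 0]
  ]
}}

```text
time: 5.48
position: [0.3171, 0.805, 0.2957]
tool_rot: [-0.587, -3.077, 0.028]
force: [-0.8, 0.3, 0.4]
gripper_width: 0.0914
```

```bash
python3 st.py
```

```text
5.47 q [ 1.18   0.944  0.215  0.005  2.002 -0.011] F [-0.8  0.3  0.4] p [0.3171 0.805  0.2957] w 0.0914 r 0.865
[[-0.9297  0.3681 -0.0119]
 [ 0.3683  0.9296 -0.0158]
 [ 0.0052 -0.019  -0.9998]] tilt 1.13 yaw y-axis 68.4
```

Emit:
{"api": "drive_tool", "payload": {
  "targets": [
    [100, 0, 0.015, 0, 0],
    [100, 0, 0.015, 0, 0],
    [100, 0, -0.03, 0, 0],
    [100, 0, -0.05, 0, 0],
    [100, 0, -0.06, 0, 0],
    [100, 0, -0.04, 0, 0]
  ]
}}

```text
time: 6.22
position: [0.2538, 0.6454, 0.2865]
tool_rot: [-0.588, -3.08, 0.002]
force: [0.9, 0.4, 0.8]
gripper_width: 0.0911
```

```bash
python3 st.py
```

```text
6.22 q [ 1.177  0.49   1.117  0.005  1.537 -0.017] F [0.9 0.4 0.8] p [0.2538 0.6454 0.2865] w 0.0911 r 0.694
[[-9.297e-01  3.682e-01 -5.700e-03]
 [ 3.682e-01  9.297e-01 -2.000e-04]
 [ 5.300e-03 -2.300e-03 -1.000e+00]] tilt 0.33 yaw y-axis 68.4
```

Emit:
{"api": "drive_tool", "payload": {
  "targets": [
    [100, 0, 0, 0, -0.11],
    [100, 0, 0, 0, -0.11],
    [100, -0.04, -0.05, 0.01, 0],
    [100, -0.04, -0.05, 0.02, 0],
    [100, -0.04, -0.05, 0.02, 0],
    [100, -0.04, -0.05, 0.02, 0],
    [100, -0.04, -0.05, 0.02, 0],
    [100, -0.03, -0.04, 0.01, 0]
  ]
}}

```text
time: 7.22
position: [0.427, 0.3406, 0.1901]
tool_rot: [-0.247, -3.126, 0.002]
force: [1.2, 0.2, -0.3]
gripper_width: 0.0915
```

```bash
cat > to.py <<'E'
import sys
from h import *
s=ctrl.read_state();M=R.from_rotvec(s['tool_rot']).as_matrix()
t=np.array([float(a) for a in sys.argv[1:4]]); print('shift tool xyz',(M.T@(t-s['position'])).round(4))
if len(sys.argv)>4:
    a=np.radians(float(sys.argv[4]))-np.arctan2(M[1,1],M[0,1]); print('turn',-round((a+np.pi/2)%np.pi-np.pi/2,4))
E
python3 st.py; python3 to.py .443 .308 .165 81
```

```text
7.22 q [ 0.651  0.294  1.665  0.003  1.188 -0.764] F [ 1.2  0.2 -0.3] p [0.427  0.3406 0.1901] w 0.0915 r 0.546
[[-9.876e-01  1.570e-01 -5.900e-03]
 [ 1.571e-01  9.876e-01 -8.000e-04]
 [ 5.700e-03 -1.700e-03 -1.000e+00]] tilt 0.34 yaw y-axis 81.0
shift tool xyz [-0.0211 -0.0297  0.025 ]
turn -0.0006
```

Take a wrist look here to refine the handle and see the rods and tray back.

Emit:
{"api": "drive_tool", "payload": {
  "targets": [
    [100, -0.01, -0.015, 0.0, 0],
    [100, -0.011, -0.015, 0.0, 0],
    [100, 0, 0, 0, 0]
  ]
}}

```text
time: 7.6
position: [0.4429, 0.3101, 0.1913]
tool_rot: [-0.247, -3.127, -0.0]
force: [0.7, 0.2, 0.6]
gripper_width: 0.0913
```

```bash
python3 - <<'E'
from h import *
p,d,m=grab('wrist'); cv2.imwrite('pics/w1.png',p)
C=cloud(cv2.medianBlur(d,3),m); z=C[...,2]
k=(z>.085)&(z<.1)&(abs(C[...,0]-.443)<.08)&(abs(C[...,1]-.308)<.05)
P=C[k]; print(k.sum(),rect(P),P.mean(0)); print(m['position'])
# tray edge: points with z .04-.06 near y .05-.1
k=(z>.035)&(z<.075)&(C[...,1]<.14)&(C[...,1]>0)&(C[...,0]>.35)&(C[...,0]<.6); print(k.sum(), np.percentile(C[k],[1,50,99],axis=0) if k.sum() else '')
E
python3 st.py; python3 to.py .443 .308 .065
```

```text
2338 (array([442.7, 308.2]), array([ 13.8, 107.4]), 80.8) [0.43945595 0.30881855 0.09222528]
[0.36535004 0.32208216 0.36181463]
3472 [[0.42321493 0.01197161 0.03561299]
 [0.44426307 0.05992684 0.04893281]
 [0.47433054 0.08332492 0.06325665]]
7.65 q [ 0.589  0.284  1.676  0.004  1.185 -0.827] F [-0.3  0.6 -0.3] p [0.4426 0.3107 0.1912] w 0.0913 r 0.541
[[-9.877e-01  1.565e-01 -5.100e-03]
 [ 1.565e-01  9.877e-01  8.000e-04]
 [ 5.200e-03  0.000e+00 -1.000e+00]] tilt 0.3 yaw y-axis 81.0
shift tool xyz [-0.0015 -0.0026  0.1262]
```

View pics/w1.png

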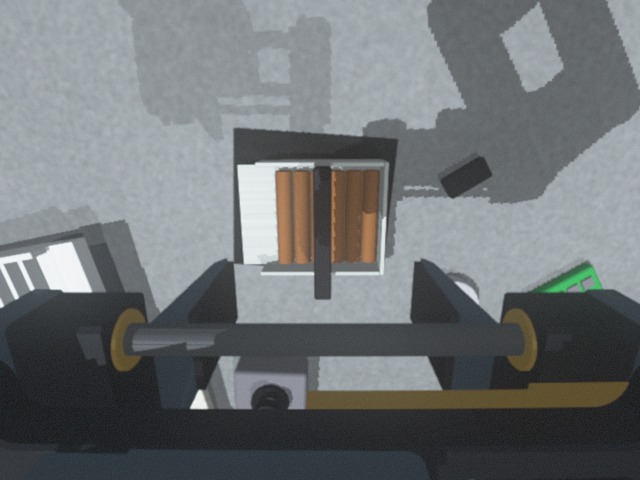

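Handle confirmed at (322,225), world (0.4427, 0.3082). Rods lie on both sides of it, probably six. Descend and grip.

Emit:
{"api": "drive_tool", "payload": {
  "targets": [
    [100, -0.001, -0.002, 0.035, 0],
    [100, 0, 0, 0.045, 0],
    [100, 0, 0, 0.03, 0],
    [100, 0, 0, 0.016, 0],
    [10, 0, 0, 0, 0],
    [10, 0, 0, 0, 0],
    [10, 0, 0, 0, 0],
    [10, 0, 0, 0, 0]
  ],
  "squeeze": 40
}}

```text
time: 8.65
position: [0.4428, 0.308, 0.0655]
tool_rot: [-0.246, -3.127, -0.0]
force: [0.4, -1.4, -0.4]
gripper_width: 0.054
```

Emit:
{"api": "drive_tool", "payload": {
  "targets": [
    [5, 0, 0, 0, 0],
    [5, 0, 0, 0, 0],
    [5, 0, 0, 0, 0],
    [5, 0, 0, 0, 0],
    [5, 0, 0, -0.005, 0],
    [5, 0, 0, -0.01, 0],
    [5, 0, 0, -0.02, 0],
    [5, 0, 0, -0.015, 0]
  ]
}}

```text
time: 9.65
position: [0.4428, 0.3078, 0.1158]
tool_rot: [-0.246, -3.127, 0.001]
force: [0.1, 0.0, -3.0]
gripper_width: 0.0141
```

```bash
python3 st.py;python3 - <<'E'
from h import *
# tray from top view: fit
p,d,m=grab('top'); C=cloud(cv2.medianBlur(d,3),m); z=C[...,2]
V,U=np.mgrid[0:480,0:640]
hsv=cv2.cvtColor(p,cv2.COLOR_BGR2HSV)
b=(U>285)&(U<415)&(V>215)&(V<300)
w=(b&(hsv[...,2]>120)).astype(np.uint8)
n,L,S,_=cv2.connectedComponentsWithStats(w); i=1+np.argmax(S[1:,4]); k=L==i
P=C[k]; print('tray white',rect(P),S[i])
cv2.imwrite('pics/tray1.png',cv2.resize(p[205:330,120:420],None,fx=2.6,fy=2.6,interpolation=cv2.INTER_CUBIC))
# upper edge: for image rows across tray, leftmost high pixel ; apron plane
ap=k&(z>.044)&(z<.056)&(U<328); A=C[ap]; 
edge=[];
for v in range(236,286):
    u=np.where(k[v])[0]
    if len(u): edge.append(cloud(d,m,.053)[v,u.min()])
edge=np.array(edge); c=np.polyfit(edge[5:-5,0],edge[5:-5,1],1); print('edge fit y=ax+b',c,'x range',edge[:,0].min(),edge[:,0].max(), 'resid',np.std(edge[5:-5,1]-np.polyval(c,edge[5:-5,0])))
X=np.c_[A[:,:2],np.ones(len(A))]; print('apron plane',np.linalg.lstsq(X,A[:,2],rcond=None)[0],len(A))
# side edges of the tray at wall top
for zz,sel in((.06,'walltop'),):
    T=cloud(d,m,zz)
    up=[];lo=[]
    for u in range(335,395,4):
        v=np.where(k[:,u])[0]; up.append(T[v.min(),u]); lo.append(T[v.max(),u])
    up=np.array(up);lo=np.array(lo); print('far side fit x=a y+b',np.polyfit(up[:,1],up[:,0],1),'near',np.polyfit(lo[:,1],lo[:,0],1))
E
```

```text
9.65 q [ 0.584  0.349  1.788  0.003  1.009 -0.831] F [ 0.1  0.  -3. ] p [0.4428 0.3078 0.1158] w 0.0141 r 0.539
[[-9.877e-01  1.564e-01 -5.200e-03]
 [ 1.564e-01  9.877e-01 -1.000e-04]
 [ 5.100e-03 -1.000e-03 -1.000e+00]] tilt 0.3 yaw y-axis 81.0
tray white (array([490.7, -25.4]), array([126.3, 216.4]), 2.9) [ 302  229  101   60 4275]
edge fit y=ax+b [0.05466307 0.05512511] x range 0.42938954289877945 0.5319491345595545 resid 0.0005903031517153284
apron plane [-0.00492009  0.13701641  0.04445902] 1159
far side fit x=a y+b [-0.02230647  0.54760653] near [-0.04351238  0.42705018]
```

View pics/tray1.png

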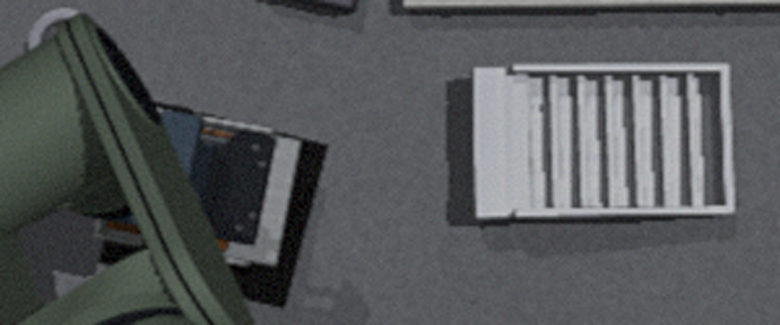

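Scoop held. Tray origin ≈ (0.4827, 0.0815), heading ≈ -87.1°, edge z 0.053 (width 120 measured against 122 given). Turn the scoop gently to the tray heading.

Emit:
{"api": "drive_tool", "payload": {
  "targets": [
    [5, 0, 0, -0.004, -0.02],
    [5, 0, 0, -0.004, -0.035],
    [5, 0, 0, 0, -0.04],
    [5, 0, 0, 0, -0.04],
    [5, 0, 0, 0, -0.037],
    [5, 0, 0, 0, -0.025],
    [5, 0, 0, 0, -0.01],
    [5, 0, 0, 0, 0]
  ]
}}

```text
time: 10.7
position: [0.4427, 0.3077, 0.1227]
tool_rot: [0.078, -3.135, 0.001]
force: [0.1, -0.5, -3.0]
gripper_width: 0.0139
```

```bash
python3 st.py; python3 to.py .4797 .1414 .122 92.85
```

```text
10.7 q [ 0.584  0.342  1.779  0.003  1.026 -1.038] F [ 0.1 -0.5 -3. ] p [0.4427 0.3077 0.1227] w 0.0139 r 0.539
[[-9.987e-01 -4.990e-02 -5.900e-03]
 [-4.990e-02  9.988e-01 -5.000e-04]
 [ 5.900e-03 -2.000e-04 -1.000e+00]] tilt 0.34 yaw y-axis 92.9
shift tool xyz [-0.0287 -0.1679  0.0005]
turn 0.0002
```

Emit:
{"api": "drive_tool", "payload": {
  "targets": [
    [5, -0.002, -0.006, 0, 0],
    [5, -0.003, -0.012, 0, 0],
    [5, -0.003, -0.016, 0, 0],
    [5, -0.003, -0.02, 0, 0],
    [5, -0.003, -0.02, 0, 0],
    [5, -0.003, -0.02, 0, 0],
    [5, -0.003, -0.02, 0, 0],
    [5, -0.003, -0.017, 0, 0]
  ]
}}

```text
time: 11.7
position: [0.4724, 0.1763, 0.1226]
tool_rot: [0.077, -3.135, 0.001]
force: [0.8, -0.2, -3.8]
gripper_width: 0.0137
```

Emit:
{"api": "drive_tool", "payload": {
  "targets": [
    [5, -0.003, -0.014, 0, 0],
    [5, -0.002, -0.011, 0, 0],
    [5, -0.001, -0.007, 0, 0],
    [5, 0, -0.004, 0, 0],
    [5, 0, -0.001, 0, 0],
    [5, 0, 0, 0, 0]
  ]
}}

```text
time: 12.45
position: [0.48, 0.1416, 0.1225]
tool_rot: [0.079, -3.135, 0.0]
force: [0.4, 0.2, -3.8]
gripper_width: 0.014
```

```bash
python3 st.py; python3 - <<'E'
from h import *
p,d,m=grab('wrist'); cv2.imwrite('pics/w2.png',p); np.save('w2.npy',d); import pickle; pickle.dump(m,open('w2.pkl','wb'))
p,d,m=grab('top'); cv2.imwrite('pics/t2.png',p); np.save('t2.npy',d)
E
```

```text
12.45 q [ 2.630e-01  2.870e-01  1.865e+00  1.000e-03  9.960e-01 -1.359e+00] F [ 0.4  0.2 -3.8] p [0.48   0.1416 0.1225] w 0.014 r 0.5
[[-9.987e-01 -5.020e-02 -5.900e-03]
 [-5.020e-02  9.987e-01 -3.000e-04]
 [ 5.900e-03 -0.000e+00 -1.000e+00]] tilt 0.34 yaw y-axis 92.9
```

View pics/w2.png

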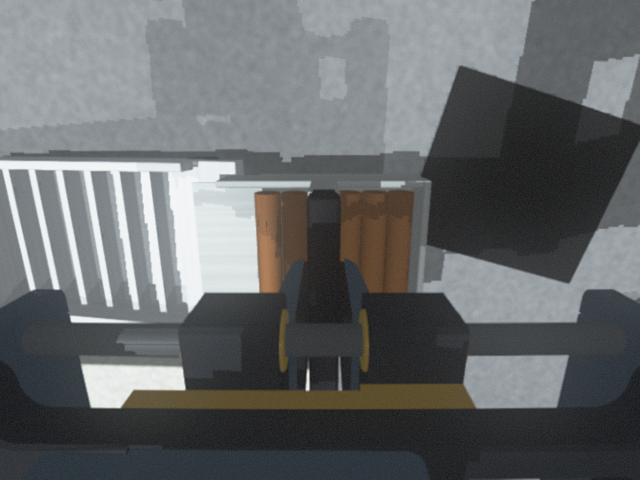

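The rods lie still in the scoop, and the lip at about (195,240) is just short of the tray. I check lateral alignment from the near side edges.

```bash
python3 - <<'E'
from h import *; import pickle
d=np.load('w2.npy'); m=pickle.load(open('w2.pkl','rb')); C=cloud(cv2.medianBlur(d,3),m)
h=np.array([.05,-.9988]); n=np.array([.9988,.05]); O=np.array([.4827,.0815])
V,U=np.mgrid[0:480,0:640]
X=(C[...,:2]-O)@h*1e3; Y=(C[...,:2]-O)@n*1e3; Z=C[...,2]*1e3
def prof(x0,x1,zlo,zhi):
    k=(X>x0)&(X<x1)&(Z>zlo)&(Z<zhi)&(V<300); 
    return (k.sum(),np.percentile(Y[k],[1,5,50,95]).round(1),np.median(Z[k]).round(1)) if k.sum()>5 else None
print('scoop wall',[prof(a,a+15,91,101) for a in(-105,-90,-75,-45,-30,-15)])
print('handle minY',prof(-68,-52,140,156))
print('apron',[prof(a,a+6,42,58) for a in(2,10,18)])
print('tray wall',[prof(a,a+15,zz-4,zz+5) for a,zz in((40,62),(70,58),(100,54),(130,50))])
# lip: front-most floor X for several Y
for y in(-45,-40,-30,-20,-10):
    k=(abs(Y-y)<2)&(Z>68)&(Z<82)&(V<300)&(X<60); print(y,np.percentile(X[k],[95,99]).round(1) if k.sum() else None, end=' ')
# apron edge min X
for y in(-55,-50,-40,-30):
    k=(abs(Y-y)<2)&(Z>44)&(Z<58)&(V<300)&(X<40); print('edge',y,np.percentile(X[k],[1,5]).round(1) if k.sum() else None, end=' ')
# top view lateral check on both tray sides
d=np.load('t2.npy'); m=cams.camera_model('top'); C=cloud(cv2.medianBlur(d,3),m)
X=(C[...,:2]-O)@h*1e3; Y=(C[...,:2]-O)@n*1e3; Z=C[...,2]*1e3
print()
for a,zz in((60,62),(90,57),(120,53),(150,49),(180,45)):
    k=(abs(X-a)<15)&(Z>zz-5)&(Z<zz+6)&(abs(Y)<75); print(a,np.percentile(Y[k],[1,5,95,99]).round(1),end=' ')
k=(abs(X-12)<10)&(Z>45)&(Z<60)&(abs(Y)<75); print('apron top',np.percentile(Y[k],[1,99]).round(1) if k.sum() else None)
k=(X>190)&(X<215)&(abs(Y)<50)&(Z>30)&(Z<48);print('end wall X',np.percentile(X[k],[1,50,99]).round(1))
E
```

```text
scoop wall [(np.int64(237), array([-53.3, -53.3, -51.8, -49.5]), np.float64(96.4)), (np.int64(237), array([-53.3, -53.3, -51.7, -49.4]), np.float64(96.3)), (np.int64(160), array([-53.3, -53.3, -52.3, -49.4]), np.float64(96.4)), (np.int64(236), array([-53.3, -53.3, -51.7, -49.4]), np.float64(96.2)), (np.int64(230), array([-53.3, -53.2, -51.7, -49.4]), np.float64(96.2)), (np.int64(227), array([-53.3, -53.3, -51.7, -49.4]), np.float64(96.1))]
handle minY (np.int64(3587), array([-53.2, -52.4, -32.3, -10.9]), np.float64(150.4))
apron [(np.int64(138), array([-60.4, -60.3, -56.4, -51.1]), np.float64(51.6)), (np.int64(178), array([-60.4, -60.3, -54.3, -48.2]), np.float64(50.4)), (np.int64(190), array([-60.5, -60.3, -53.8, -47.4]), np.float64(49.3))]
tray wall [(np.int64(207), array([-60.5, -60.5, -58. , -54.9]), np.float64(61.6)), (np.int64(187), array([-60.4, -60.3, -57.8, -55.1]), np.float64(57.4)), (np.int64(197), array([-60.8, -60.8, -58.2, -54.9]), np.float64(53.2)), (np.int64(188), array([-61.3, -61.3, -58.7, -55.4]), np.float64(48.9))]
-45 [15.7 19.9] -40 [18.6 20.6] -30 [18.9 21. ] -20 [18.7 20.7] -10 [18.5 20.7] edge -55 [-2.  -1.4] edge -50 [-1.9  3.9] edge -40 [31.3 31.4] edge -30 [31.2 31.6] 
60 [-59.8 -59.6  61.6  61.7] 90 [-60.4 -60.3  61.4  61.6] 120 [-60.7 -60.6  61.1  61.2] 150 [-59.6 -59.5  60.9  61.2] 180 [-60.1 -60.   60.8  60.8] apron top [-61.  -27.8]
end wall X [197.7 201.8 207.6]
```

Alignment is within 0.5 mm. Lower behind the edge, then advance to the hook contact.

Emit:
{"api": "drive_tool", "payload": {
  "targets": [
    [5, 0, -0.002, 0.002, 0],
    [5, 0, -0.004, 0.003, 0],
    [5, 0, -0.004, 0.003, 0],
    [5, 0, -0.003, 0.003, 0],
    [5, 0, -0.001, 0.003, 0],
    [5, 0, 0, 0, 0]
  ]
}}

```text
time: 13.3
position: [0.4805, 0.1272, 0.1083]
tool_rot: [0.078, -3.134, 0.001]
force: [-0.6, 0.8, -3.5]
gripper_width: 0.0138
```

Emit:
{"api": "drive_tool", "payload": {
  "targets": [
    [5, 0, -0.001, 0, 0],
    [5, 0, -0.001, 0, 0],
    [5, 0, -0.001, 0, 0],
    [5, 0, -0.001, 0, 0],
    [5, 0, 0, 0, 0]
  ]
}}

```text
time: 13.92
position: [0.4809, 0.1235, 0.1086]
tool_rot: [0.078, -3.135, 0.0]
force: [0.0, -0.5, -4.6]
gripper_width: 0.0141
```

```bash
python3 st.py
```

```text
13.93 q [ 2.270e-01  2.960e-01  1.892e+00  1.000e-03  9.590e-01 -1.394e+00] F [ 0.  -0.5 -4.6] p [0.4809 0.1235 0.1086] w 0.0141 r 0.496
[[-9.987e-01 -4.970e-02 -5.700e-03]
 [-4.970e-02  9.988e-01 -2.000e-04]
 [ 5.700e-03  1.000e-04 -1.000e+00]] tilt 0.33 yaw y-axis 92.8
```

Emit:
{"api": "drive_tool", "payload": {
  "targets": [
    [5, 0, -0.001, 0, 0],
    [5, 0, -0.001, 0, 0],
    [5, 0, -0.001, 0, 0],
    [5, 0, -0.001, 0, 0]
  ],
  "squeeze": 12
}}

```text
time: 14.42
position: [0.4814, 0.121, 0.1094]
tool_rot: [0.076, -3.136, -0.005]
force: [-1.3, 7.3, 2.4]
gripper_width: 0.0141
```

```bash
cat > sc.py <<'E'
from h import *
# tilt of scoop along its heading: fit plane to near side wall top line (top of wall) via wrist depth
p,d,m=grab('wrist'); C=cloud(cv2.medianBlur(d,3),m)
h=np.array([.05,-.9988]); n=np.array([.9988,.05]); O=np.array([.4827,.0815])
X=(C[...,:2]-O)@h*1e3; Y=(C[...,:2]-O)@n*1e3; Z=C[...,2]*1e3
V,U=np.mgrid[0:480,0:640]
k=(abs(Y+51.7)<2.5)&(X>-110)&(X<15)&(Z>68)&(Z<130)&(V<300)
c=np.polyfit(X[k],Z[k],1); r=abs(Z[k]-np.polyval(c,X[k]))<2; c=np.polyfit(X[k][r],Z[k][r],1); print('wall slope deg',np.degrees(np.arctan(c[0])).round(2),'z at x=-50',np.polyval(c,-50).round(1),'x',X[k][r].min().round(1),X[k][r].max().round(1))
import sys
if len(sys.argv)>1: cv2.imwrite(sys.argv[1],p)
E
python3 st.py; python3 sc.py
```

```text
14.43 q [ 0.22   0.295  1.892  0.005  0.959 -1.402] F [-1.3  7.3  2.4] p [0.4814 0.121  0.1094] w 0.0141 r 0.496
[[-0.9988 -0.0484 -0.0048]
 [-0.0484  0.9988  0.0031]
 [ 0.0047  0.0033 -1.    ]] tilt 0.33 yaw y-axis 92.8
wall slope deg 1.07 z at x=-50 85.1 x -99.2 -32.4
```

Emit:
{"api": "drive_tool", "payload": {
  "targets": [
    [5, 0, 0, -0.001, 0],
    [5, 0, -0.001, -0.0006, 0],
    [5, 0, -0.001, -0.0006, 0],
    [5, 0, -0.001, -0.0006, 0],
    [5, 0, 0, 0, 0]
  ],
  "squeeze": 6
}}

```text
time: 15.1
position: [0.4816, 0.1164, 0.1116]
tool_rot: [0.078, -3.136, 0.0]
force: [1.2, 3.9, -0.8]
gripper_width: 0.0158
```

```bash
python3 st.py; python3 sc.py pics/w3.png
```

```text
15.1 q [ 2.130e-01  2.910e-01  1.891e+00  1.000e-03  9.640e-01 -1.408e+00] F [ 1.2  3.9 -0.8] p [0.4816 0.1164 0.1116] w 0.0158 r 0.495
[[-9.988e-01 -4.970e-02 -5.000e-03]
 [-4.970e-02  9.988e-01 -2.000e-04]
 [ 5.000e-03  1.000e-04 -1.000e+00]] tilt 0.29 yaw y-axis 92.8
wall slope deg -4.03 z at x=-50 86.2 x -97.3 -29.8
```

It tips as planned: 4° so far, jaws opening to 15.8 mm. Continue slowly.

Emit:
{"api": "drive_tool", "payload": {
  "targets": [
    [5, 0, -0.001, -0.0005, 0],
    [5, 0, -0.001, -0.0005, 0],
    [5, 0, -0.001, -0.0005, 0],
    [5, 0, -0.001, -0.0005, 0],
    [5, 0, -0.001, -0.0005, 0],
    [5, 0, -0.001, -0.0005, 0]
  ]
}}

```text
time: 15.9
position: [0.4815, 0.1102, 0.1143]
tool_rot: [0.078, -3.135, 0.001]
force: [0.3, 1.9, -2.0]
gripper_width: 0.0174
```

```bash
python3 st.py; python3 sc.py pics/w4.png
```

```text
15.9 q [ 2.01e-01  2.87e-01  1.89e+00  1.00e-03  9.71e-01 -1.42e+00] F [ 0.3  1.9 -2. ] p [0.4815 0.1102 0.1143] w 0.0174 r 0.494
[[-9.987e-01 -4.990e-02 -6.000e-03]
 [-4.990e-02  9.988e-01 -7.000e-04]
 [ 6.100e-03 -4.000e-04 -1.000e+00]] tilt 0.35 yaw y-axis 92.9
wall slope deg -4.65 z at x=-50 90.1 x -94.0 -28.0
```

View pics/w4.png

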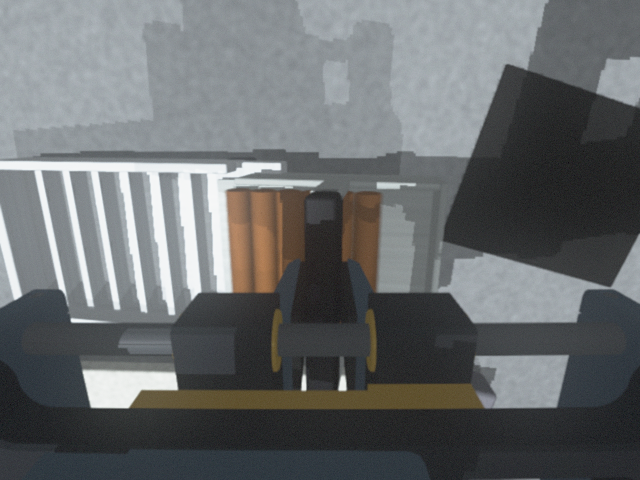

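Rods are rolling toward the lip at (228,240). Continue.

Emit:
{"api": "drive_tool", "payload": {
  "targets": [
    [5, 0, -0.001, -0.0005, 0],
    [5, 0, -0.001, -0.0005, 0],
    [5, 0, -0.001, -0.0005, 0],
    [5, 0, -0.001, -0.0004, 0],
    [5, 0, -0.001, -0.0004, 0],
    [5, 0, -0.001, -0.0004, 0],
    [5, 0, 0, 0, 0],
    [5, 0, 0, 0, 0]
  ]
}}

```text
time: 16.95
position: [0.4818, 0.1046, 0.1172]
tool_rot: [0.078, -3.135, 0.0]
force: [-1.0, 4.9, 1.2]
gripper_width: 0.0189
```

```bash
python3 st.py; python3 sc.py pics/w5.png
```

```text
16.95 q [ 1.900e-01  2.820e-01  1.888e+00  1.000e-03  9.780e-01 -1.431e+00] F [-1.   4.9  1.2] p [0.4818 0.1046 0.1172] w 0.0189 r 0.493
[[-9.987e-01 -4.980e-02 -5.900e-03]
 [-4.980e-02  9.988e-01 -2.000e-04]
 [ 5.900e-03  1.000e-04 -1.000e+00]] tilt 0.34 yaw y-axis 92.9
wall slope deg -4.35 z at x=-50 92.8 x -91.8 -21.2
```

View pics/w5.png

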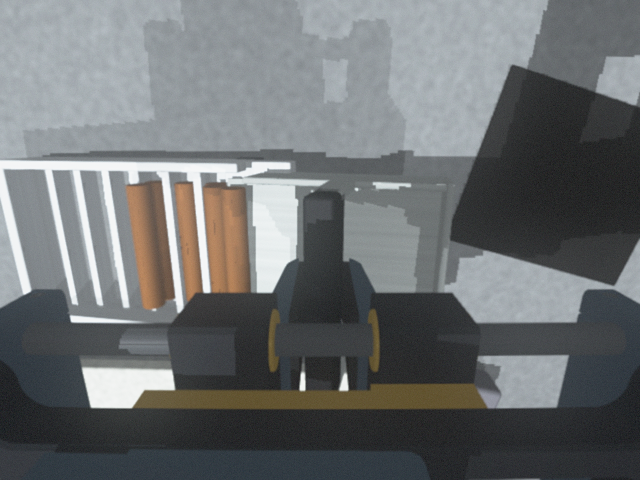

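The scoop has emptied and the rods are on their way into the grooves. Wait, then back the scoop out level.

Emit:
{"api": "drive_tool", "payload": {
  "targets": [
    [5, 0, 0, 0, 0],
    [5, 0, 0, 0, 0],
    [5, 0, 0, 0, 0],
    [5, 0, 0.001, 0, 0],
    [5, 0, 0.002, 0.0005, 0],
    [5, 0, 0.002, 0.001, 0],
    [5, 0, 0.002, 0.001, 0],
    [5, 0, 0.002, 0.001, 0]
  ]
}}

```text
time: 18.0
position: [0.4812, 0.1133, 0.1133]
tool_rot: [0.078, -3.134, 0.001]
force: [0.4, 0.8, -1.6]
gripper_width: 0.0166
```

Emit:
{"api": "drive_tool", "payload": {
  "targets": [
    [5, 0, 0.002, 0.001, 0],
    [5, 0, 0.002, 0.001, 0],
    [5, 0, 0.002, 0.001, 0],
    [5, 0, 0.003, 0.001, 0],
    [5, 0, 0.003, 0, 0],
    [5, 0, 0.003, 0, 0],
    [5, 0, 0.003, 0, 0],
    [5, 0, 0, 0, 0]
  ]
}}

```text
time: 19.0
position: [0.4804, 0.1315, 0.1095]
tool_rot: [0.079, -3.135, 0.001]
force: [-0.5, -0.8, -2.7]
gripper_width: 0.0141
```

```bash
python3 st.py; python3 sc.py pics/w6.png
```

```text
19.0 q [ 2.440e-01  2.980e-01  1.887e+00  1.000e-03  9.630e-01 -1.378e+00] F [-0.5 -0.8 -2.7] p [0.4804 0.1315 0.1095] w 0.0141 r 0.498
[[-9.987e-01 -5.030e-02 -5.900e-03]
 [-5.030e-02  9.987e-01 -6.000e-04]
 [ 5.900e-03 -3.000e-04 -1.000e+00]] tilt 0.34 yaw y-axis 92.9
wall slope deg 2.45 z at x=-50 84.2 x -56.4 -42.8
```

View pics/w6.png

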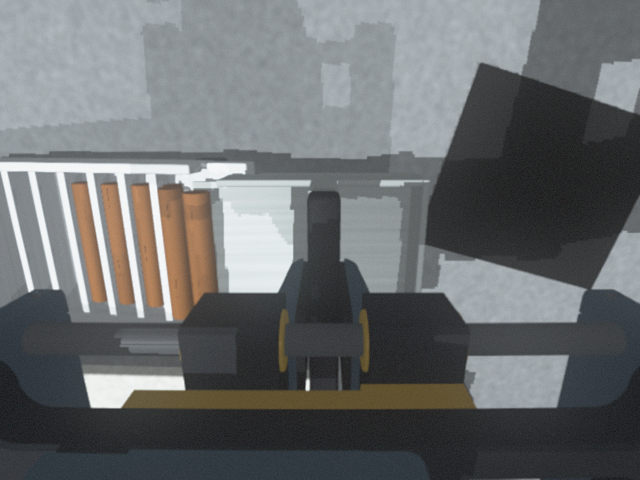

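Five rods: three seated, but the last two at (175,250) and (200,250) are doubtful. They may have been held by the lip. Withdraw the scoop and look again.

Emit:
{"api": "drive_tool", "payload": {
  "targets": [
    [5, 0, 0.002, 0, 0],
    [5, 0, 0.005, 0, 0],
    [5, 0, 0.01, 0, 0],
    [5, 0, 0.015, -0.005, 0],
    [5, 0, 0.02, -0.005, 0],
    [5, 0, 0.02, 0, 0],
    [5, 0, 0.015, 0, 0],
    [5, 0, 0.01, 0, 0]
  ],
  "squeeze": 40
}}

```text
time: 20.05
position: [0.4754, 0.2293, 0.1193]
tool_rot: [0.08, -3.134, 0.001]
force: [-0.4, 0.0, -3.2]
gripper_width: 0.0137
```

```bash
python3 st.py; cat > rods.py <<'E'
from h import *
import sys
p,d,m=grab('top'); C=cloud(d,m)
h=np.array([.05,-.9988]); n=np.array([.9988,.05]); O=np.array([.4827,.0815]); c8,s8=np.cos(np.radians(8)),np.sin(np.radians(8))
X0=(C[...,:2]-O)@h; Y=(C[...,:2]-O)@n*1e3; Zr=C[...,2]-.053
X=(X0*c8-Zr*s8)*1e3; Z=(X0*s8+Zr*c8)*1e3   # tray frame
hsv=cv2.cvtColor(p,cv2.COLOR_BGR2HSV)
br=((hsv[...,0]<25)&(hsv[...,1]>90)&(X>-20)&(X<215)&(abs(Y)<65)).astype(np.uint8)
nn,L,S,_=cv2.connectedComponentsWithStats(br,connectivity=4)
for i in range(1,nn):
    k=L==i
    if k.sum()>20: print(k.sum(),'x',np.median(X[k]).round(1),'groove',((np.median(X[k])-54)/23+1).round(2),'y',Y[k].min().round(),Y[k].max().round(),'z',np.percentile(Z[k],[10,50,90]).round(1),'slant',np.degrees(np.arctan(np.polyfit(Y[k],X[k],1)[0])).round(1))
if len(sys.argv)>1: cv2.imwrite(sys.argv[1],cv2.resize(p[200:320,270:430],None,fx=4.5,fy=4.5,interpolation=cv2.INTER_CUBIC))
E
python3 rods.py pics/r1.png
```

```text
20.05 q [ 0.426  0.33   1.808  0.002  1.01  -1.196] F [-0.4  0.  -3.2] p [0.4754 0.2293 0.1193] w 0.0137 r 0.528
[[-9.987e-01 -5.080e-02 -6.300e-03]
 [-5.080e-02  9.987e-01 -7.000e-04]
 [ 6.300e-03 -4.000e-04 -1.000e+00]] tilt 0.36 yaw y-axis 92.9
344 x 49.0 groove 0.78 y -45.0 45.0 z [-1.8 12.8 16.6] slant 1.2
253 x 76.4 groove 1.97 y -45.0 45.0 z [-3.9 -0.9  2.6] slant 0.1
260 x 99.2 groove 2.96 y -45.0 44.0 z [-4.1 -0.7  2.4] slant -0.0
258 x 122.6 groove 3.98 y -45.0 44.0 z [-5.  -0.8  2.6] slant 1.0
```

View pics/r1.png

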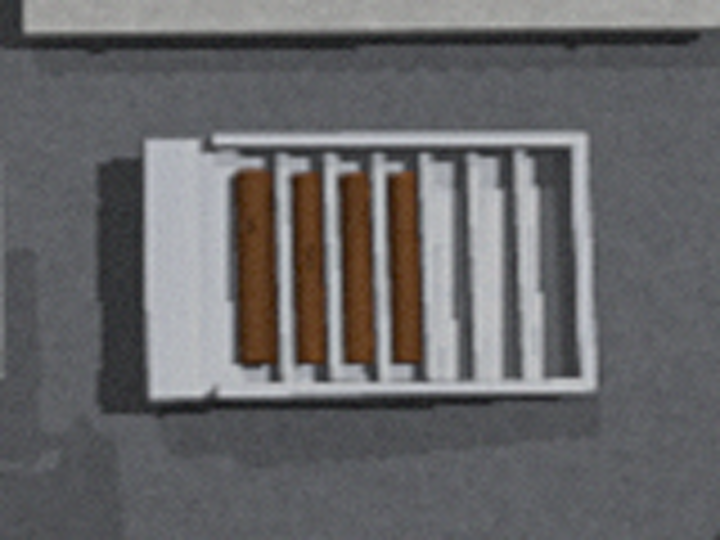

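Grooves 2, 3 and 4 each hold a seated rod. The fifth rod sits stacked over the one in groove 1 (top at z≈+13 to 16). It stopped in the trough between apron and rod, so I'll nudge it on with closed fingertips. The scoop goes back first.

```bash
python3 to.py .4347 .312 .085 77.4
```

```text
shift tool xyz [0.0364 0.0838 0.0346]
turn 0.2707
```

Emit:
{"api": "drive_tool", "payload": {
  "targets": [
    [5, 0, 0, 0, 0.09],
    [5, 0, 0, 0, 0.09],
    [5, 0, 0, 0, 0.091],
    [5, 0.015, 0.02, 0, 0],
    [5, 0.02, 0.025, 0.005, 0],
    [5, 0.015, 0.018, 0.015, 0],
    [5, 0.0075, 0.008, 0.015, 0],
    [5, 0, 0, 0, 0]
  ]
}}

```text
time: 21.1
position: [0.4338, 0.3095, 0.0833]
tool_rot: [-0.344, -3.114, 0.006]
force: [-0.4, -0.2, -2.8]
gripper_width: 0.0139
```

```bash
python3 st.py;python3 to.py .4347 .312 .067 77.4
```

```text
21.1 q [ 0.597  0.378  1.84   0.003  0.933 -0.756] F [-0.4 -0.2 -2.8] p [0.4338 0.3095 0.0833] w 0.0139 r 0.533
[[-0.9758  0.2183 -0.0087]
 [ 0.2183  0.9759 -0.0029]
 [ 0.0079 -0.0047 -1.    ]] tilt 0.53 yaw y-axis 77.4
shift tool xyz [-0.0004  0.0027  0.0162]
turn -0.0001
```

Emit:
{"api": "drive_tool", "payload": {
  "targets": [
    [5, 0, 0.0025, 0.005, 0],
    [5, 0, 0, 0.006, 0],
    [5, 0, 0, 0.003, 0],
    [5, 0, 0, 0.002, 0],
    [5, 0, 0, 0, 0]
  ]
}}

```text
time: 21.72
position: [0.4354, 0.3124, 0.0687]
tool_rot: [-0.346, -3.117, 0.002]
force: [0.2, -0.3, -2.3]
gripper_width: 0.0138
```

```bash
python3 st.py
```

```text
21.73 q [ 0.599  0.397  1.853  0.004  0.896 -0.753] F [ 0.2 -0.3 -2.3] p [0.4354 0.3124 0.0687] w 0.0138 r 0.536
[[-9.756e-01  2.195e-01 -6.000e-03]
 [ 2.195e-01  9.756e-01 -6.000e-04]
 [ 5.700e-03 -1.900e-03 -1.000e+00]] tilt 0.34 yaw y-axis 77.3
```

Emit:
{"api": "drive_tool", "payload": {
  "targets": [
    [5, 0, 0, 0.001, 0],
    [5, 0, 0, 0.001, 0],
    [5, 0, 0, 0.001, 0],
    [5, 0, 0, 0.001, 0],
    [5, 0, 0, 0, 0]
  ]
}}

```text
time: 22.35
position: [0.4353, 0.3126, 0.0668]
tool_rot: [-0.346, -3.117, 0.001]
force: [-4.7, -2.5, 12.3]
gripper_width: 0.0138
```

```bash
python3 st.py
```

```text
22.35 q [ 0.6    0.399  1.856  0.004  0.891 -0.753] F [-4.7 -2.5 12.3] p [0.4353 0.3126 0.0668] w 0.0138 r 0.536
[[-9.757e-01  2.192e-01 -5.000e-03]
 [ 2.192e-01  9.757e-01  1.000e-04]
 [ 4.900e-03 -1.000e-03 -1.000e+00]] tilt 0.29 yaw y-axis 77.3
```

Emit:
{"api": "drive_tool", "payload": {
  "targets": [
    [60, 0, 0, -0.002, 0],
    [60, 0, 0, 0, 0],
    [60, 0, 0, 0, 0],
    [60, 0, 0, 0, 0],
    [60, 0, 0, -0.02, 0],
    [60, 0, 0, -0.04, 0],
    [0, 0, 0, -0.03, 0],
    [0, 0, 0, 0, 0.0]
  ]
}}

```text
time: 23.35
position: [0.4373, 0.3135, 0.1588]
tool_rot: [-0.346, -3.121, -0.004]
force: [-0.1, 0.8, -0.2]
gripper_width: 0.0372
```

```bash
python3 st.py;python3 to.py .4832 .0715 .13 92.85
```

```text
23.35 q [ 0.599  0.304  1.735  0.003  1.103 -0.752] F [-0.1  0.8 -0.2] p [0.4373 0.3135 0.1588] w 0.0372 r 0.538
[[-0.9757  0.2193 -0.0015]
 [ 0.2193  0.9756  0.0025]
 [ 0.002   0.0021 -1.    ]] tilt 0.17 yaw y-axis 77.3
shift tool xyz [-0.098  -0.2261  0.0281]
turn -0.2709
```

Emit:
{"api": "drive_tool", "payload": {
  "targets": [
    [0, 0, 0, 0, -0.09],
    [0, 0, 0, 0, -0.09],
    [0, 0, -0.02, 0, -0.091],
    [0, -0.008, -0.05, 0.0, 0],
    [0, -0.008, -0.055, 0.01, 0],
    [0, -0.008, -0.055, 0.01, 0],
    [0, -0.007, -0.045, 0.008, 0],
    [0, -0.003, -0.019, 0, 0]
  ]
}}

```text
time: 24.35
position: [0.4788, 0.0682, 0.1263]
tool_rot: [0.074, -3.131, 0.002]
force: [-0.2, 0.1, 0.3]
gripper_width: 0.0003
```

```bash
python3 st.py;python3 to.py .4832 .0715 .0545 92.85; python3 - <<'E'
from h import *
p,d,m=grab('wrist'); cv2.imwrite('pics/w7.png',p)
E
python3 rods.py
```

```text
24.35 q [ 0.118  0.26   1.892 -0.     0.999 -1.5  ] F [-0.2  0.1  0.3] p [0.4788 0.0682 0.1263] w 0.0003 r 0.484
[[-9.988e-01 -4.730e-02 -1.020e-02]
 [-4.730e-02  9.989e-01 -1.300e-03]
 [ 1.020e-02 -8.000e-04 -9.999e-01]] tilt 0.59 yaw y-axis 92.7
shift tool xyz [-0.0053  0.0032  0.0718]
turn -0.0024
161 x 124.8 groove 4.08 y -45.0 44.0 z [-4.2 -0.9  2.6] slant 1.7
90 x 48.3 groove 0.75 y -45.0 -23.0 z [-0.8 13.7 17.9] slant 16.6
50 x 73.4 groove 1.84 y -64.0 -23.0 z [ -3.2  -0.5 414.8] slant 61.4
```

View pics/w7.png

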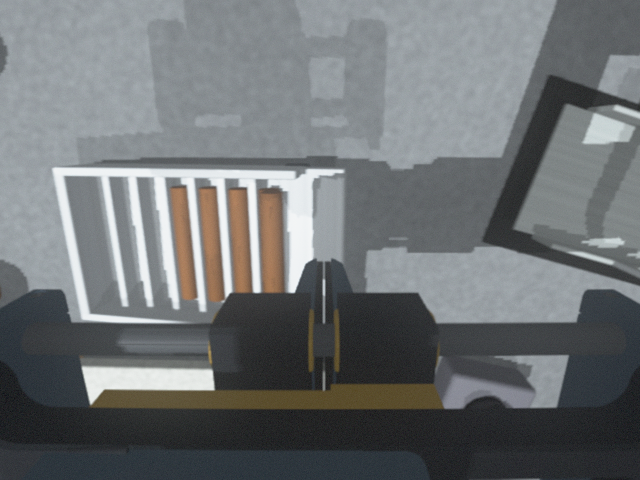

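Four rods are visible, the one at (270,245) raised over groove 1's rod. Lower the closed fingers onto the apron side and push it forward, following the 8° slope.

Emit:
{"api": "drive_tool", "payload": {
  "targets": [
    [0, -0.005, 0.003, 0.02, 0],
    [0, 0, 0, 0.03, 0],
    [0, 0, 0, 0.015, 0],
    [0, 0, 0, 0.006, 0],
    [0, 0, -0.005, 0.001, 0],
    [0, 0, -0.005, 0.001, 0],
    [0, 0, -0.005, 0.001, 0],
    [0, 0, -0.005, 0.001, 0]
  ]
}}

```text
time: 25.45
position: [0.4857, 0.0534, 0.0539]
tool_rot: [0.078, -3.136, 0.0]
force: [0.8, -0.8, -0.3]
gripper_width: 0.0002
```

```bash
python3 st.py; python3 rods.py
```

```text
25.45 q [ 0.086  0.355  1.977  0.     0.815 -1.534] F [ 0.8 -0.8 -0.3] p [0.4857 0.0534 0.0539] w 0.0002 r 0.489
[[-9.988e-01 -4.960e-02 -5.000e-03]
 [-4.960e-02  9.988e-01 -4.000e-04]
 [ 5.000e-03 -1.000e-04 -1.000e+00]] tilt 0.29 yaw y-axis 92.8
63 x 48.4 groove 0.76 y -45.0 -25.0 z [-1.4 13.3 17.4] slant 18.1
60 x 75.7 groove 1.94 y -43.0 -23.0 z [-4.6 -1.   2.3] slant 1.2
```

Emit:
{"api": "drive_tool", "payload": {
  "targets": [
    [0, 0, -0.005, 0.0007, 0],
    [0, 0, -0.006, 0.0008, 0],
    [0, 0, -0.007, 0.001, 0],
    [0, 0, -0.008, 0.0011, 0],
    [0, 0, -0.008, 0.0011, 0]
  ]
}}

```text
time: 26.12
position: [0.4869, 0.0191, 0.0485]
tool_rot: [0.078, -3.134, 0.001]
force: [-0.4, 0.1, 0.1]
gripper_width: 0.0004
```

```bash
python3 st.py; python3 rods.py
```

```text
26.12 q [ 1.600e-02  3.610e-01  1.985e+00 -1.000e-03  8.020e-01 -1.604e+00] F [-0.4  0.1  0.1] p [0.4869 0.0191 0.0485] w 0.0004 r 0.487
[[-9.987e-01 -4.980e-02 -6.500e-03]
 [-4.980e-02  9.988e-01 -7.000e-04]
 [ 6.500e-03 -3.000e-04 -1.000e+00]] tilt 0.37 yaw y-axis 92.9
110 x 86.6 groove 2.42 y -42.0 -24.0 z [-2.8  1.4 17.9] slant 40.1
63 x 122.3 groove 3.97 y -43.0 -24.0 z [-4.7 -1.3  2.1] slant -0.7
33 x 53.1 groove 0.96 y -40.0 -31.0 z [-3.9 -0.6  1.9] slant -0.7
```

Groove 1's rod is now visible and flush. The pushed rod has moved on, so keep pushing to groove 5.

Emit:
{"api": "drive_tool", "payload": {
  "targets": [
    [0, 0, -0.008, 0.0011, 0],
    [0, 0, -0.008, 0.0011, 0],
    [0, 0, -0.008, 0.0011, 0],
    [0, 0, -0.008, 0.0011, 0],
    [0, 0, -0.008, 0.0011, 0],
    [0, 0, -0.008, 0.0011, 0]
  ]
}}

```text
time: 26.92
position: [0.4895, -0.0286, 0.0422]
tool_rot: [0.078, -3.135, 0.0]
force: [0.7, 0.2, 0.0]
gripper_width: 0.0005
```

```bash
python3 st.py; python3 rods.py
```

```text
26.93 q [-8.100e-02  3.740e-01  1.985e+00 -1.000e-03  7.880e-01 -1.701e+00] F [0.7 0.2 0. ] p [ 0.4895 -0.0286  0.0422] w 0.0005 r 0.49
[[-9.987e-01 -4.990e-02 -5.800e-03]
 [-4.990e-02  9.988e-01 -5.000e-04]
 [ 5.800e-03 -2.000e-04 -1.000e+00]] tilt 0.33 yaw y-axis 92.9
57 x 56.4 groove 1.1 y -33.0 35.0 z [-3.600e+00  2.000e-01  3.239e+02] slant 41.9
26 x 119.0 groove 3.82 y -36.0 -24.0 z [-3.300e+00  1.000e-01  1.047e+02] slant 56.1
27 x 145.8 groove 4.99 y -38.0 -25.0 z [-2.5  0.4 44.3] slant 44.3
43 x 51.3 groove 0.88 y -63.0 -25.0 z [-2.4 -0.6  2.9] slant 40.4
```

The rod sits at groove 4.99, z≈0. Raise, turn the tool to the jar direction, and check the rods and jars from the top.

Emit:
{"api": "drive_tool", "payload": {
  "targets": [
    [0, 0, 0.003, -0.03, 0],
    [0, 0, 0, -0.04, 0],
    [0, 0, 0, -0.04, 0],
    [30, 0, -0.03, 0, 0],
    [50, 0, -0.05, 0, 0],
    [70, 0, -0.05, 0, 0],
    [70, 0, -0.05, 0, 0],
    [70, 0, -0.03, 0, 0]
  ]
}}

```text
time: 27.98
position: [0.5003, -0.237, 0.1522]
tool_rot: [0.076, -3.135, 0.001]
force: [-0.3, 1.2, -0.7]
gripper_width: 0.0474
```

Emit:
{"api": "drive_tool", "payload": {
  "targets": [
    [70, 0, 0, 0, 0.18],
    [70, 0, 0, 0, 0.18],
    [70, 0, 0, 0, 0.18],
    [70, 0, 0, 0, 0.18],
    [70, 0, 0, 0, 0.18],
    [70, 0, 0, 0, 0.18],
    [70, 0, 0, 0, 0.18],
    [70, 0, 0, 0, 0.18]
  ]
}}

```text
time: 28.98
position: [0.5003, -0.2347, 0.1522]
tool_rot: [-2.016, -2.403, 0.006]
force: [0.1, -0.8, 0.4]
gripper_width: 0.0637
```

```bash
cat > jars.py <<'E'
from h import *
p,d,m=grab('top'); C=cloud(cv2.medianBlur(d,3),m); hsv=cv2.cvtColor(p,cv2.COLOR_BGR2HSV); z=C[...,2]
import sys
for zl,zh,zz in((.05,.068,.058),(.08,.098,.088)):
    k=((z>zl)&(z<zh)&(C[...,1]<.2)&(C[...,0]>.25)&(C[...,0]<.78)&(C[...,1]>-.45)).astype(np.uint8)
    n,L,S,c=cv2.connectedComponentsWithStats(k,connectivity=4); P=cloud(d,m,zz)
    for i in range(1,n):
        if 150<S[i,4]<900:
            q=L==i; print('z',np.median(z[q]).round(3),'xy',P[q][:,:2].mean(0).round(4),'n',S[i,4],'px',c[i].round(),'hsv',np.median(hsv[q],axis=0))
E
python3 st.py; python3 rods.py pics/r2.png; python3 jars.py
```

```text
28.98 q [-0.458  0.334  1.707 -0.003  1.106 -0.631] F [ 0.1 -0.8  0.4] p [ 0.5003 -0.2347  0.1522] w 0.0637 r 0.553
[[-1.739e-01  9.847e-01 -6.100e-03]
 [ 9.848e-01  1.739e-01 -2.000e-04]
 [ 8.000e-04 -6.000e-03 -1.000e+00]] tilt 0.35 yaw y-axis 10.0
258 x 53.2 groove 0.96 y -44.0 45.0 z [-3.9 -0.8  2.8] slant 1.5
259 x 76.0 groove 1.96 y -45.0 45.0 z [-4.2 -1.   2.1] slant 0.2
263 x 98.9 groove 2.95 y -45.0 44.0 z [-4.1 -1.2  2.7] slant 0.6
254 x 122.3 groove 3.97 y -45.0 44.0 z [-4.4 -0.9  2.5] slant 1.5
249 x 144.9 groove 4.95 y -44.0 44.0 z [-3.6 -0.4  2.3] slant 0.5
z 0.057 xy [0.5447 0.0091] n 175 px [338. 230.] hsv [113.  11. 186.]
z 0.052 xy [0.4726 0.0572] n 840 px [314. 264.] hsv [111.  12. 188.]
z 0.058 xy [ 0.4743 -0.3853] n 359 px [527. 268.] hsv [111. 202. 151.]
z 0.059 xy [ 0.3569 -0.2233] n 269 px [449. 324.] hsv [  1. 216. 150.]
```

View pics/r2.png

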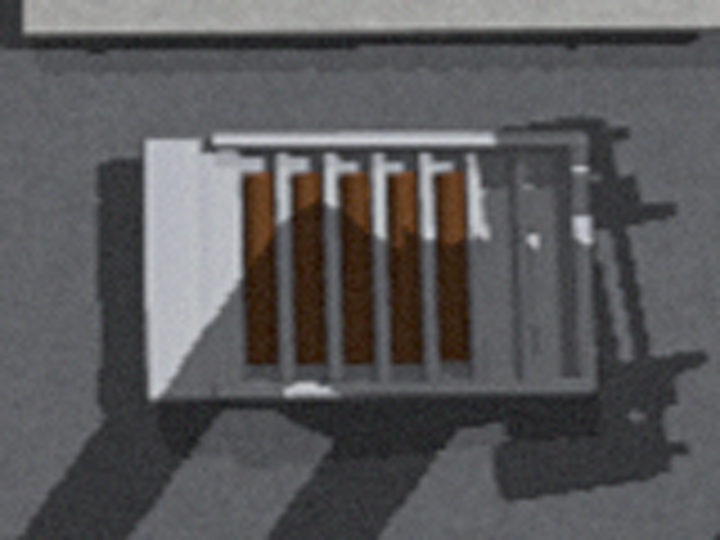

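All five rods are flush, one each in grooves 1–5. Now the jars: look with the wrist camera, since the arm hides them from the top.

```bash
cat > wj.py <<'E'
from h import *
import sys
p,d,m=grab('wrist'); hsv=cv2.cvtColor(p,cv2.COLOR_BGR2HSV)
C=cloud(cv2.medianBlur(d,3),m); z=C[...,2]; V,U=np.mgrid[0:480,0:640]
for zl,zh in((.05,.066),(.08,.096)):
    k=((z>zl)&(z<zh)&(V<290)&(C[...,0]<.8)).astype(np.uint8); n,L,S,c=cv2.connectedComponentsWithStats(k,connectivity=4)
    for i in range(1,n):
        if S[i,4]>300:
            q=L==i; P=C[q][:,:2]; (cc,r)=cv2.minEnclosingCircle((P*1000).astype(np.float32)); print('z',np.median(z[q]).round(4),'mean',P.mean(0).round(4),'circ',np.round(cc,1),round(r,1),'px',c[i].round(),'hsv',np.median(hsv[q],axis=0),'touch edge',S[i,0]==0 or S[i,1]==0)
if len(sys.argv)>1: cv2.imwrite(sys.argv[1],p)
E
python3 wj.py pics/w8.png
```

```text
z 0.0573 mean [ 0.3568 -0.2291] circ [ 355.2 -230.4] 22.7 px [138. 197.] hsv [  0. 190. 209.] touch edge False
z 0.0574 mean [ 0.4438 -0.2527] circ [ 443.8 -257.1] 22.5 px [249. 246.] hsv [120.   2. 225.] touch edge False
z 0.0574 mean [ 0.5453 -0.2434] circ [ 549.1 -246.7] 22.5 px [379. 258.] hsv [120.   1. 240.] touch edge False
```

View pics/w8.png

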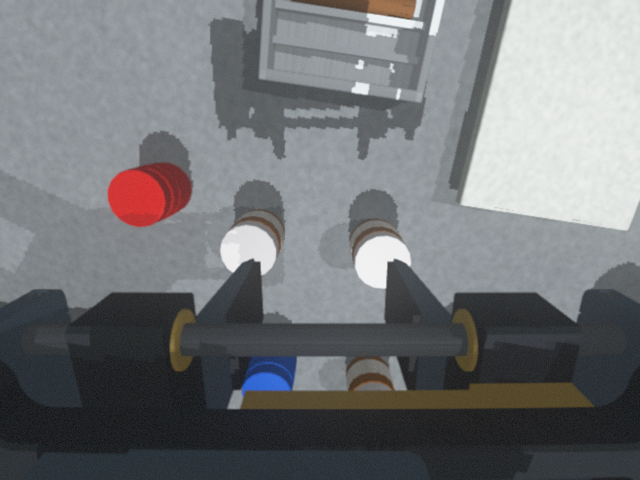

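Jars confirmed: white caps on amber bodies at (248,246), (379,258) and (368,375). Red (140,195) and blue (270,375) are the look-alikes.

Emit:
{"api": "drive_tool", "payload": {
  "targets": [
    [70, 0, 0, 0, 0.07],
    [70, 0, 0, 0, 0.073],
    [70, 0, 0.02, 0, 0],
    [70, -0.006, 0.02, 0, 0],
    [70, -0.005, 0.008, 0, 0],
    [70, 0, 0, 0, 0]
  ]
}}

```text
time: 29.88
position: [0.5488, -0.2442, 0.1517]
tool_rot: [-2.175, -2.261, 0.007]
force: [0.2, 0.5, -0.9]
gripper_width: 0.0639
```

```bash
python3 st.py; python3 to.py .549 -.2458 .014 1.8; python3 wj.py
```

```text
29.88 q [-0.436  0.406  1.594 -0.003  1.147 -0.474] F [ 0.2  0.5 -0.9] p [ 0.5488 -0.2442  0.1517] w 0.0639 r 0.601
[[-3.880e-02  9.992e-01 -6.600e-03]
 [ 9.992e-01  3.880e-02 -3.000e-04]
 [-0.000e+00 -6.600e-03 -1.000e+00]] tilt 0.38 yaw y-axis 2.2
shift tool xyz [-0.0016  0.0011  0.1377]
turn 0.0074
z 0.0572 mean [ 0.3574 -0.2295] circ [ 355.  -230.7] 22.8 px [ 75. 209.] hsv [  0. 193. 205.] touch edge False
z 0.0574 mean [ 0.5492 -0.2453] circ [ 549.4 -246.5] 22.4 px [325. 239.] hsv [120.   1. 238.] touch edge False
z 0.0574 mean [ 0.4451 -0.2556] circ [ 443.7 -257. ] 22.4 px [191. 246.] hsv [120.   2. 218.] touch edge False
```

Emit:
{"api": "drive_tool", "payload": {
  "targets": [
    [70, -0.0015, 0.001, 0.03, 0],
    [70, 0, 0, 0.045, 0],
    [70, 0, 0, 0.04, 0],
    [70, 0, 0, 0.0225, 0],
    [40, 0, 0, 0, 0],
    [40, 0, 0, 0, 0],
    [40, 0, 0, 0, 0],
    [40, 0, 0, 0, 0]
  ],
  "squeeze": 20
}}

```text
time: 30.92
position: [0.5496, -0.2458, 0.0157]
tool_rot: [-2.178, -2.262, 0.006]
force: [-0.7, -0.2, 2.4]
gripper_width: 0.0455
```

Emit:
{"api": "drive_tool", "payload": {
  "targets": [
    [40, 0, 0, -0.01, 0],
    [40, 0, 0, -0.03, 0],
    [40, 0, 0, -0.04, 0],
    [40, 0, 0, -0.03, 0],
    [40, 0, 0, 0, 0]
  ]
}}

```text
time: 31.55
position: [0.5514, -0.2461, 0.1276]
tool_rot: [2.178, 2.261, -0.004]
force: [1.0, 0.2, -1.3]
gripper_width: 0.0458
```

```bash
python3 st.py; python3 to.py .6737 .0345 .125 1.8
```

```text
31.55 q [-0.437  0.428  1.625 -0.003  1.088 -0.474] F [ 1.   0.2 -1.3] p [ 0.5514 -0.2461  0.1276] w 0.0458 r 0.604
[[-3.770e-02  9.993e-01  0.000e+00]
 [ 9.993e-01  3.770e-02 -3.200e-03]
 [-3.200e-03 -1.000e-04 -1.000e+00]] tilt 0.18 yaw y-axis 2.2
shift tool xyz [0.2758 0.1328 0.0017]
turn 0.0063
```

Emit:
{"api": "drive_tool", "payload": {
  "targets": [
    [40, 0.02, 0.01, 0, 0.006],
    [40, 0.045, 0.02, 0, 0],
    [40, 0.05, 0.025, 0, 0],
    [40, 0.05, 0.025, 0, 0],
    [40, 0.05, 0.025, 0, 0],
    [40, 0.04, 0.018, 0, 0],
    [40, 0.02, 0.01, 0, 0],
    [40, 0, 0, 0, 0]
  ]
}}

```text
time: 32.55
position: [0.6735, 0.0344, 0.1223]
tool_rot: [-2.18, -2.255, 0.01]
force: [0.3, -0.9, -1.1]
gripper_width: 0.0459
```

```bash
python3 st.py; python3 to.py .6737 .0345 .049 1.8
```

```text
32.55 q [ 3.400e-02  5.410e-01  1.441e+00 -1.000e-03  1.168e+00  1.000e-03] F [ 0.3 -0.9 -1.1] p [0.6735 0.0344 0.1223] w 0.0459 r 0.674
[[-3.360e-02  9.994e-01 -8.000e-03]
 [ 9.994e-01  3.360e-02 -1.000e-03]
 [-8.000e-04 -8.000e-03 -1.000e+00]] tilt 0.46 yaw y-axis 1.9
shift tool xyz [0.0001 0.0008 0.0733]
turn 0.0022
```

Emit:
{"api": "drive_tool", "payload": {
  "targets": [
    [40, 0, 0, 0.02, 0],
    [40, 0, 0, 0.03, 0],
    [40, 0, 0, 0.015, 0],
    [40, 0, 0, 0.008, 0],
    [40, 0, 0, 0.001, 0],
    [40, 0, 0, 0.001, 0],
    [40, 0, 0, 0.001, 0],
    [40, 0, 0, 0, 0]
  ]
}}

```text
time: 33.55
position: [0.6736, 0.0338, 0.0481]
tool_rot: [-2.183, -2.254, 0.006]
force: [1.9, 1.2, -2.0]
gripper_width: 0.0457
```

```bash
python3 st.py
```

```text
33.55 q [ 3.300e-02  6.050e-01  1.528e+00 -0.000e+00  1.014e+00  1.000e-03] F [ 1.9  1.2 -2. ] p [0.6736 0.0338 0.0481] w 0.0457 r 0.674
[[-3.190e-02  9.995e-01 -5.200e-03]
 [ 9.995e-01  3.190e-02 -5.000e-04]
 [-3.000e-04 -5.200e-03 -1.000e+00]] tilt 0.3 yaw y-axis 1.8
```

Not touching yet. Ease down 1–2 mm, release and rise, then go to the second jar.

Emit:
{"api": "drive_tool", "payload": {
  "targets": [
    [40, 0, 0, 0.001, 0],
    [40, 0, 0, 0.001, 0],
    [40, 0, 0, 0, 0],
    [60, 0, 0, 0, 0],
    [60, 0, 0, 0, 0],
    [60, 0, 0, 0, 0],
    [60, 0, 0, -0.02, 0],
    [60, 0, 0, -0.04, 0]
  ]
}}

```text
time: 34.55
position: [0.6724, 0.0336, 0.1043]
tool_rot: [-2.181, -2.251, 0.012]
force: [0.3, 0.2, 0.5]
gripper_width: 0.0546
```

```bash
python3 st.py; python3 to.py .4438 -.256 .15 1.8
```

```text
34.55 q [ 0.033  0.555  1.464 -0.     1.133  0.002] F [0.3 0.2 0.5] p [0.6724 0.0336 0.1043] w 0.0546 r 0.673
[[-3.160e-02  9.994e-01 -1.050e-02]
 [ 9.995e-01  3.160e-02 -7.000e-04]
 [-3.000e-04 -1.050e-02 -9.999e-01]] tilt 0.6 yaw y-axis 1.8
shift tool xyz [-0.2822 -0.2381 -0.0431]
turn 0.0002
```

Emit:
{"api": "drive_tool", "payload": {
  "targets": [
    [60, 0, 0, -0.025, 0],
    [60, -0.03, -0.03, -0.02, 0],
    [70, -0.045, -0.038, 0, 0],
    [70, -0.045, -0.038, 0, 0],
    [70, -0.045, -0.038, 0, 0],
    [70, -0.045, -0.038, 0, 0],
    [70, -0.045, -0.038, 0, 0],
    [70, -0.027, -0.018, 0, 0]
  ]
}}

```text
time: 35.55
position: [0.4431, -0.2573, 0.1525]
tool_rot: [-2.186, -2.252, 0.007]
force: [1.0, 0.2, -0.5]
gripper_width: 0.0641
```

```bash
python3 st.py; python3 to.py .4438 -.256 .0145 1.8; python3 wj.py; python3 jars.py
```

```text
35.55 q [-0.546  0.274  1.797 -0.004  1.076 -0.574] F [ 1.   0.2 -0.5] p [ 0.4431 -0.2573  0.1525] w 0.0641 r 0.512
[[-2.970e-02  9.995e-01 -5.800e-03]
 [ 9.996e-01  2.970e-02 -9.000e-04]
 [-7.000e-04 -5.900e-03 -1.000e+00]] tilt 0.34 yaw y-axis 1.7
shift tool xyz [0.0014 0.0015 0.1379]
turn -0.0017
z 0.0573 mean [ 0.356  -0.2295] circ [ 354.8 -230.4] 22.6 px [209. 198.] hsv [  0. 188. 213.] touch edge False
z 0.0574 mean [ 0.4437 -0.2558] circ [ 443.5 -257.1] 22.5 px [325. 235.] hsv [120.   1. 240.] touch edge False
z 0.052 xy [0.4964 0.0581] n 863 px [314. 253.] hsv [111.  11. 188.]
z 0.059 xy [ 0.4437 -0.2555] n 382 px [465. 282.] hsv [158.   8. 181.]
z 0.058 xy [ 0.3552 -0.2288] n 393 px [452. 324.] hsv [  1. 216. 149.]
z 0.088 xy [0.6724 0.034 ] n 368 px [327. 167.] hsv [158.   7. 177.]
```

Emit:
{"api": "drive_tool", "payload": {
  "targets": [
    [70, 0.0015, 0.001, 0.03, 0],
    [70, 0, 0, 0.045, 0],
    [70, 0, 0, 0.04, 0],
    [70, 0, 0, 0.0225, 0],
    [40, 0, 0, 0, 0],
    [40, 0, 0, 0, 0],
    [40, 0, 0, 0, 0],
    [40, 0, 0, 0, 0]
  ]
}}

```text
time: 36.65
position: [0.4457, -0.2544, 0.0155]
tool_rot: [-2.185, -2.255, 0.006]
force: [-0.1, -0.3, 1.7]
gripper_width: 0.0458
```

Emit:
{"api": "drive_tool", "payload": {
  "targets": [
    [40, 0, 0, -0.01, 0],
    [40, 0, 0, -0.03, 0],
    [40, 0, 0, -0.04, 0],
    [40, 0, 0, -0.04, 0],
    [40, 0, 0, 0, 0]
  ]
}}

```text
time: 37.28
position: [0.4479, -0.2554, 0.1385]
tool_rot: [2.183, 2.253, -0.004]
force: [-0.2, -1.0, -1.6]
gripper_width: 0.0455
```

```bash
python3 st.py; python3 to.py .676 -.022 .13 1.8
```

```text
37.27 q [-0.538  0.288  1.816 -0.004  1.034 -0.568] F [-0.2 -1.  -1.6] p [ 0.4479 -0.2554  0.1385] w 0.0455 r 0.516
[[-0.0315  0.9995  0.0015]
 [ 0.9995  0.0315 -0.0048]
 [-0.0048  0.0013 -1.    ]] tilt 0.29 yaw y-axis 1.8
shift tool xyz [0.2262 0.2353 0.0078]
turn 0.0001
```

Emit:
{"api": "drive_tool", "payload": {
  "targets": [
    [40, 0.016, 0.015, 0, 0],
    [40, 0.035, 0.04, 0, 0],
    [40, 0.04, 0.04, 0, 0],
    [40, 0.04, 0.04, 0, 0],
    [40, 0.04, 0.04, 0, 0],
    [40, 0.035, 0.04, 0, 0],
    [40, 0.02, 0.019, 0, 0],
    [40, 0, 0, 0, 0]
  ]
}}

```text
time: 38.28
position: [0.6728, -0.0192, 0.1315]
tool_rot: [-2.179, -2.255, 0.009]
force: [-0.8, -0.7, -1.2]
gripper_width: 0.0458
```

```bash
python3 st.py; python3 to.py .676 -.022 .047 1.8
```

```text
38.27 q [-4.500e-02  5.320e-01  1.432e+00 -1.000e-03  1.185e+00 -7.900e-02] F [-0.8 -0.7 -1.2] p [ 0.6728 -0.0192  0.1315] w 0.0458 r 0.673
[[-3.420e-02  9.994e-01 -8.100e-03]
 [ 9.994e-01  3.420e-02 -3.000e-04]
 [ 0.000e+00 -8.100e-03 -1.000e+00]] tilt 0.46 yaw y-axis 2.0
shift tool xyz [-0.003   0.0038  0.0845]
turn 0.0028
```

Emit:
{"api": "drive_tool", "payload": {
  "targets": [
    [40, -0.003, 0.0032, 0, 0],
    [40, 0, 0, 0.02, 0],
    [40, 0, 0, 0.03, 0],
    [40, 0, 0, 0.02, 0],
    [40, 0, 0, 0.01, 0],
    [40, 0, 0, 0.002, 0],
    [40, 0, 0, 0.001, 0],
    [40, 0, 0, 0, 0]
  ]
}}

```text
time: 39.28
position: [0.6759, -0.0239, 0.0511]
tool_rot: [-2.184, -2.254, 0.005]
force: [0.2, -0.6, -1.3]
gripper_width: 0.0454
```

```bash
python3 st.py
```

```text
39.27 q [-5.200e-02  6.040e-01  1.520e+00 -1.000e-03  1.022e+00 -8.300e-02] F [ 0.2 -0.6 -1.3] p [ 0.6759 -0.0239  0.0511] w 0.0454 r 0.676
[[-3.150e-02  9.995e-01 -4.300e-03]
 [ 9.995e-01  3.150e-02 -5.000e-04]
 [-4.000e-04 -4.300e-03 -1.000e+00]] tilt 0.25 yaw y-axis 1.8
```

Emit:
{"api": "drive_tool", "payload": {
  "targets": [
    [40, 0.001, 0, 0.002, 0],
    [40, 0, 0, 0.0015, 0],
    [40, 0, 0, 0.001, 0],
    [40, 0, 0, 0.0005, 0],
    [40, 0, 0, 0, 0]
  ]
}}

```text
time: 39.9
position: [0.6753, -0.0227, 0.0455]
tool_rot: [-2.183, -2.254, 0.007]
force: [-1.2, -0.1, 2.5]
gripper_width: 0.0456
```

Emit:
{"api": "drive_tool", "payload": {
  "targets": [
    [60, 0, 0, 0, 0],
    [60, 0, 0, 0, 0],
    [60, 0, 0, 0, 0],
    [60, 0, 0, -0.02, 0],
    [60, 0, 0, -0.04, 0],
    [60, 0, 0, -0.04, 0],
    [60, 0, 0, 0, 0]
  ]
}}

```text
time: 40.78
position: [0.6783, -0.0229, 0.1493]
tool_rot: [2.184, 2.255, 0.002]
force: [-0.3, 0.5, 0.3]
gripper_width: 0.0549
```

```bash
python3 st.py; python3 to.py .574 -.387 .15 1.8
```

```text
40.77 q [-5.000e-02  5.230e-01  1.402e+00 -1.000e-03  1.214e+00 -8.200e-02] F [-0.3  0.5  0.3] p [ 0.6783 -0.0229  0.1493] w 0.0549 r 0.679
[[-3.160e-02  9.995e-01  2.400e-03]
 [ 9.995e-01  3.160e-02 -9.000e-04]
 [-9.000e-04  2.400e-03 -1.000e+00]] tilt 0.15 yaw y-axis 1.8
shift tool xyz [-0.3606 -0.1157 -0.0007]
turn 0.0002
```

Emit:
{"api": "drive_tool", "payload": {
  "targets": [
    [60, -0.03, -0.01, 0, 0],
    [70, -0.052, -0.017, 0, 0],
    [70, -0.052, -0.017, 0, 0],
    [70, -0.052, -0.017, 0, 0],
    [70, -0.052, -0.017, 0, 0],
    [70, -0.052, -0.017, 0, 0],
    [70, -0.048, -0.016, 0, 0],
    [70, -0.0226, -0.006, 0, 0]
  ]
}}

```text
time: 41.78
position: [0.5687, -0.389, 0.1444]
tool_rot: [-2.185, -2.249, 0.008]
force: [0.6, 1.3, 0.8]
gripper_width: 0.0637
```

```bash
python3 st.py; python3 wj.py; python3 jars.py
```

```text
41.77 q [-0.615  0.547  1.371 -0.004  1.23  -0.642] F [0.6 1.3 0.8] p [ 0.5687 -0.389   0.1444] w 0.0637 r 0.689
[[-2.900e-02  9.995e-01 -7.800e-03]
 [ 9.996e-01  2.900e-02  6.000e-04]
 [ 9.000e-04 -7.800e-03 -1.000e+00]] tilt 0.45 yaw y-axis 1.7
z 0.057 mean [ 0.3648 -0.2423] circ [ 363.1 -241.5] 17.5 px [19. 16.] hsv [  1. 203. 221.] touch edge True
z 0.0573 mean [ 0.4768 -0.3847] circ [ 475.6 -385.9] 22.5 px [201. 231.] hsv [111. 185. 219.] touch edge False
z 0.0574 mean [ 0.6018 -0.3814] circ [ 602.1 -382.6] 22.5 px [369. 232.] hsv [  9.   1. 245.] touch edge False
z 0.058 xy [ 0.6018 -0.3799] n 367 px [523. 208.] hsv [157.   8. 186.]
z 0.057 xy [0.5444 0.0077] n 198 px [338. 231.] hsv [111.  11. 186.]
z 0.052 xy [0.4819 0.0709] n 658 px [307. 260.] hsv [111.  12. 192.]
z 0.059 xy [ 0.4755 -0.3836] n 386 px [526. 268.] hsv [110. 204. 149.]
z 0.089 xy [ 0.6743 -0.0244] n 373 px [355. 167.] hsv [158.   7. 180.]
z 0.089 xy [0.6725 0.0338] n 364 px [327. 167.] hsv [156.5   7.  180. ]
```

The third jar was knocked to (0.602, -0.3815); retarget it.

```bash
python3 to.py .602 -.3815 .0145 1.8
```

```text
shift tool xyz [0.0061 0.0337 0.1299]
turn -0.0026
```

Emit:
{"api": "drive_tool", "payload": {
  "targets": [
    [70, 0.003, 0.016, 0, 0],
    [70, 0.003, 0.0175, 0, 0],
    [70, 0, 0, 0, 0]
  ]
}}

```text
time: 42.25
position: [0.6062, -0.3777, 0.1454]
tool_rot: [-2.179, -2.258, 0.006]
force: [-0.0, -1.2, -0.5]
gripper_width: 0.0642
```

```bash
python3 st.py; python3 wj.py;  python3 to.py .602 -.382 .0145 1.8
```

```text
42.25 q [-0.572  0.585  1.3   -0.003  1.261 -0.606] F [-0.  -1.2 -0.5] p [ 0.6062 -0.3777  0.1454] w 0.0642 r 0.714
[[-3.530e-02  9.994e-01 -5.300e-03]
 [ 9.994e-01  3.530e-02 -3.000e-04]
 [-1.000e-04 -5.300e-03 -1.000e+00]] tilt 0.3 yaw y-axis 2.0
z 0.0573 mean [ 0.477  -0.3846] circ [ 475.5 -386.1] 22.9 px [154. 242.] hsv [111. 185. 199.] touch edge False
z 0.0574 mean [ 0.6022 -0.3813] circ [ 602.2 -382.7] 22.6 px [319. 244.] hsv [120.    1.  241.5] touch edge False
shift tool xyz [-0.0037 -0.0024  0.131 ]
turn 0.0031
```

Emit:
{"api": "drive_tool", "payload": {
  "targets": [
    [70, -0.003, -0.0024, 0.03, 0],
    [70, 0, 0, 0.045, 0],
    [70, 0, 0, 0.035, 0],
    [70, 0, 0, 0.0205, 0],
    [40, 0, 0, 0, 0],
    [40, 0, 0, 0, 0],
    [40, 0, 0, 0, 0],
    [40, 0, 0, 0, 0]
  ]
}}

```text
time: 43.3
position: [0.6012, -0.3832, 0.0166]
tool_rot: [-2.185, -2.255, 0.006]
force: [0.1, 0.8, 2.9]
gripper_width: 0.0458
```

Emit:
{"api": "drive_tool", "payload": {
  "targets": [
    [40, 0, 0, -0.01, 0],
    [40, 0, 0, -0.03, 0],
    [40, 0, 0, -0.04, 0],
    [40, 0, 0, -0.04, 0],
    [40, 0, 0, 0, 0]
  ]
}}

```text
time: 43.92
position: [0.6033, -0.3842, 0.1403]
tool_rot: [2.183, 2.253, -0.004]
force: [-0.2, 0.5, -1.4]
gripper_width: 0.0459
```

```bash
python3 st.py; python3 to.py .677 -.08 .13 1.8
```

```text
43.92 q [-0.581  0.585  1.312 -0.004  1.24  -0.612] F [-0.2  0.5 -1.4] p [ 0.6033 -0.3842  0.1403] w 0.0459 r 0.715
[[-0.0316  0.9995  0.0018]
 [ 0.9995  0.0316 -0.0055]
 [-0.0056  0.0016 -1.    ]] tilt 0.33 yaw y-axis 1.8
shift tool xyz [0.3018 0.0832 0.0088]
turn 0.0002
```

Emit:
{"api": "drive_tool", "payload": {
  "targets": [
    [40, 0.02, 0.006, 0, 0],
    [40, 0.045, 0.013, 0, 0],
    [40, 0.05, 0.014, 0, 0],
    [40, 0.05, 0.014, 0, 0],
    [40, 0.05, 0.014, 0, 0],
    [40, 0.045, 0.012, 0, 0],
    [40, 0.027, 0.007, 0, 0],
    [40, 0.012, 0.003, 0, 0]
  ]
}}

```text
time: 44.92
position: [0.6737, -0.0783, 0.1326]
tool_rot: [-2.178, -2.254, 0.01]
force: [-0.0, -0.7, -0.7]
gripper_width: 0.0454
```

Emit:
{"api": "drive_tool", "payload": {
  "targets": [
    [40, 0, 0, 0, 0],
    [40, 0, 0, 0, 0]
  ]
}}

```text
time: 45.18
position: [0.6744, -0.0824, 0.1342]
tool_rot: [-2.184, -2.252, 0.008]
force: [-0.1, -0.3, -1.2]
gripper_width: 0.0457
```

```bash
python3 st.py; python3 to.py .677 -.08 .05 1.8
```

```text
45.17 q [-0.138  0.539  1.412 -0.002  1.197 -0.168] F [-0.1 -0.3 -1.2] p [ 0.6744 -0.0824  0.1342] w 0.0457 r 0.679
[[-3.080e-02  9.995e-01 -6.900e-03]
 [ 9.995e-01  3.080e-02 -8.000e-04]
 [-6.000e-04 -6.900e-03 -1.000e+00]] tilt 0.4 yaw y-axis 1.8
shift tool xyz [0.0023 0.0033 0.0842]
turn -0.0006
```

Emit:
{"api": "drive_tool", "payload": {
  "targets": [
    [40, 0.0015, 0.0025, 0, 0],
    [40, 0, 0, 0.02, 0],
    [40, 0, 0, 0.03, 0],
    [40, 0, 0, 0.02, 0],
    [40, 0, 0, 0.011, 0],
    [40, 0, 0, 0.002, 0],
    [40, 0, 0, 0.001, 0],
    [40, 0, 0, 0, 0]
  ]
}}

```text
time: 46.18
position: [0.6773, -0.08, 0.0516]
tool_rot: [-2.184, -2.254, 0.005]
force: [0.5, -0.4, -1.3]
gripper_width: 0.0456
```

```bash
python3 st.py
```

```text
46.17 q [-1.340e-01  6.120e-01  1.504e+00 -1.000e-03  1.030e+00 -1.650e-01] F [ 0.5 -0.4 -1.3] p [ 0.6773 -0.08    0.0516] w 0.0456 r 0.682
[[-3.150e-02  9.995e-01 -4.300e-03]
 [ 9.995e-01  3.150e-02 -7.000e-04]
 [-5.000e-04 -4.300e-03 -1.000e+00]] tilt 0.25 yaw y-axis 1.8
```

Emit:
{"api": "drive_tool", "payload": {
  "targets": [
    [40, 0, 0, 0.0025, 0],
    [40, 0, 0, 0.001, 0],
    [40, 0, 0, 0.001, 0],
    [40, 0, 0, 0.0007, 0],
    [40, 0, 0, 0, 0]
  ]
}}

```text
time: 46.8
position: [0.6768, -0.0798, 0.0466]
tool_rot: [-2.183, -2.254, 0.006]
force: [-2.5, 0.0, 4.8]
gripper_width: 0.0453
```

Emit:
{"api": "drive_tool", "payload": {
  "targets": [
    [60, 0, 0, 0, 0],
    [60, 0, 0, 0, 0],
    [60, 0, 0, 0, 0],
    [60, 0, 0, -0.02, 0],
    [60, 0, 0, -0.04, 0],
    [60, 0, 0, -0.04, 0],
    [60, -0.03, -0.03, 0, 0],
    [20, -0.04, -0.05, 0, 0]
  ]
}}

```text
time: 47.8
position: [0.6013, -0.1517, 0.1462]
tool_rot: [-2.182, -2.258, 0.005]
force: [-0.2, -0.8, -0.7]
gripper_width: 0.0474
```

```bash
python3 st.py; python3 jars.py; python3 rods.py; python3 to.py .6345 .2197 .09 1.8
```

```text
47.8 q [-0.264  0.438  1.556 -0.002  1.151 -0.297] F [-0.2 -0.8 -0.7] p [ 0.6013 -0.1517  0.1462] w 0.0474 r 0.62
[[-0.034   0.9994 -0.0036]
 [ 0.9994  0.034  -0.0013]
 [-0.0011 -0.0037 -1.    ]] tilt 0.22 yaw y-axis 2.0
z 0.052 xy [0.4962 0.0575] n 867 px [314. 253.] hsv [111.  12. 107.]
z 0.059 xy [ 0.4754 -0.3834] n 389 px [526. 268.] hsv [110. 203. 156.]
z 0.089 xy [ 0.6743 -0.0243] n 374 px [355. 167.] hsv [158.   8. 179.]
z 0.089 xy [ 0.6761 -0.0778] n 365 px [381. 166.] hsv [153.   8. 138.]
z 0.089 xy [0.6722 0.0341] n 370 px [327. 167.] hsv [158.   7. 184.]
264 x 121.9 groove 3.95 y -45.0 43.0 z [-4.8 -0.9  2.4] slant -0.3
248 x 144.6 groove 4.94 y -44.0 44.0 z [-3.9 -1.   2.3] slant 0.3
260 x 53.0 groove 0.95 y -44.0 43.0 z [-4.5 -1.5  2.2] slant 0.8
256 x 76.0 groove 1.95 y -44.0 43.0 z [-4.2 -0.9  2.3] slant -0.1
251 x 99.3 groove 2.97 y -45.0 42.0 z [-4.8 -1.1  2.6] slant 0.0
shift tool xyz [0.3727 0.0494 0.055 ]
turn -0.0034
```

Row gaps are 12 and 7.5 mm and the row is straight; rods are still flush. Move over the key and take one overall look before pressing.

Emit:
{"api": "drive_tool", "payload": {
  "targets": [
    [0, 0.03, 0.005, 0, 0],
    [0, 0.055, 0.007, 0, 0],
    [0, 0.058, 0.008, 0, 0],
    [0, 0.058, 0.008, 0, 0],
    [0, 0.058, 0.008, 0, 0],
    [0, 0.055, 0.007, 0, 0],
    [0, 0.04, 0.005, 0, 0],
    [0, 0.016, 0.0015, 0, 0]
  ]
}}

```text
time: 48.9
position: [0.6385, 0.2227, 0.1451]
tool_rot: [-2.18, -2.256, 0.007]
force: [-1.2, 0.0, -0.2]
gripper_width: 0.0006
```

```bash
python3 - <<'E'
from h import *
p,d,m=grab('scene'); cv2.imwrite('pics/s2.png',p)
p,d,m=grab('wrist'); C=cloud(cv2.medianBlur(d,3),m);z=C[...,2]
V,U=np.mgrid[0:480,0:640]
k=(abs(C[...,0]-.635)<.03)&(abs(C[...,1]-.22)<.03)&(z>.053)&(z<.068)&(V<300); print('key wrist',k.sum(),C[k].mean(0) if k.sum() else '', rect(C[k]) if k.sum()>10 else '')
E
python3 st.py; python3 to.py .6345 .2197 .068 1.8
```

```text
key wrist 1154 [0.63565766 0.22077606 0.05915649] (array([635.8, 219.6]), array([28.1, 29.7]), 79.0)
49.0 q [3.160e-01 5.250e-01 1.408e+00 1.000e-03 1.214e+00 2.820e-01] F [-0.2 -0.1  0.2] p [0.6385 0.2214 0.1452] w 0.0004 r 0.676
[[-3.370e-02  9.994e-01 -6.100e-03]
 [ 9.994e-01  3.370e-02 -6.000e-04]
 [-4.000e-04 -6.100e-03 -1.000e+00]] tilt 0.35 yaw y-axis 1.9
shift tool xyz [-0.0015 -0.0035  0.0772]
turn 0.0023
```

View pics/s2.png

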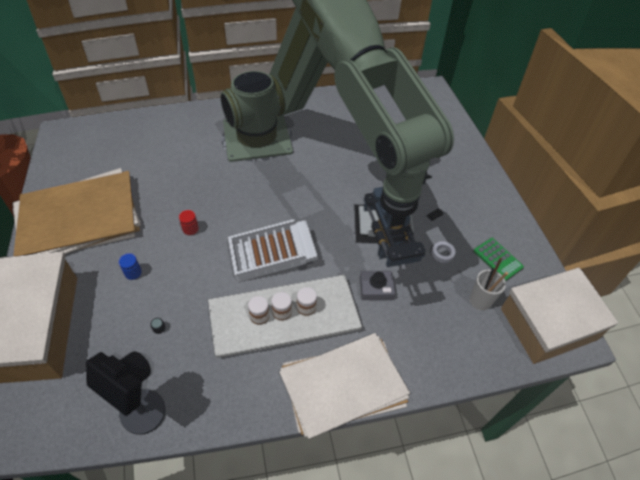

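The jars stand in a row on the shelf, five rods are in the grooves, and the bystanders are unmoved. Descend to just above the key.

Emit:
{"api": "drive_tool", "payload": {
  "targets": [
    [0, -0.001, -0.0025, 0.02, 0],
    [0, 0, 0, 0.03, 0],
    [0, 0, 0, 0.02, 0],
    [0, 0, 0, 0.007, 0],
    [0, 0, 0, 0, 0]
  ]
}}

```text
time: 49.62
position: [0.6358, 0.2178, 0.0687]
tool_rot: [-2.185, -2.252, 0.007]
force: [-0.5, -0.0, 0.4]
gripper_width: 0.0006
```

```bash
python3 st.py
```

```text
49.62 q [3.120e-01 5.820e-01 1.512e+00 1.000e-03 1.053e+00 2.810e-01] F [-0.5 -0.   0.4] p [0.6358 0.2178 0.0687] w 0.0006 r 0.672
[[-3.050e-02  9.995e-01 -6.000e-03]
 [ 9.995e-01  3.050e-02 -8.000e-04]
 [-6.000e-04 -6.100e-03 -1.000e+00]] tilt 0.35 yaw y-axis 1.7
```

Emit:
{"api": "drive_tool", "payload": {
  "targets": [
    [0, 0, 0, 0.003, 0],
    [0, 0, 0, 0.003, 0],
    [0, 0, 0, 0.002, 0],
    [0, 0, 0, 0.002, 0],
    [0, 0, 0, 0, 0]
  ]
}}

```text
time: 50.25
position: [0.6356, 0.219, 0.0587]
tool_rot: [-2.183, -2.254, 0.007]
force: [-0.9, -0.2, 1.6]
gripper_width: 0.0008
```

Emit:
{"api": "drive_tool", "payload": {
  "targets": [
    [0, 0, 0, 0.001, 0],
    [0, 0, 0, 0.001, 0],
    [0, 0, 0, 0, 0]
  ]
}}

```text
time: 50.62
position: [0.6356, 0.219, 0.0567]
tool_rot: [-2.183, -2.254, 0.006]
force: [-0.4, 0.9, 1.7]
gripper_width: 0.0
```

Emit:
{"api": "drive_tool", "payload": {
  "targets": [
    [0, 0, 0, 0.001, 0],
    [0, 0, 0, 0.001, 0]
  ]
}}

```text
time: 50.88
position: [0.6357, 0.219, 0.0552]
tool_rot: [-2.183, -2.254, 0.006]
force: [-1.8, -0.3, 8.7]
gripper_width: 0.0007
```

Emit:
{"api": "drive_tool", "payload": {
  "targets": [
    [0, 0, 0, 0.0005, 0],
    [0, 0, 0, 0, 0]
  ]
}}

```text
time: 51.12
position: [0.6357, 0.219, 0.0553]
tool_rot: [-2.184, -2.254, 0.006]
force: [-1.8, 0.4, 8.3]
gripper_width: 0.0003
```

At the first click (8.3 N, below 10). Ease off slightly and hold about a second.

Emit:
{"api": "drive_tool", "payload": {
  "targets": [
    [0, 0, 0, -0.0003, 0],
    [0, 0, 0, 0, 0],
    [0, 0, 0, 0, 0],
    [0, 0, 0, 0, 0],
    [0, 0, 0, 0, 0],
    [0, 0, 0, 0, 0],
    [0, 0, 0, 0, 0]
  ]
}}

```text
time: 52.0
position: [0.6357, 0.219, 0.0553]
tool_rot: [-2.183, -2.254, 0.006]
force: [-1.6, -0.5, 6.4]
gripper_width: 0.0004
```

Emit:
{"api": "drive_tool", "payload": {
  "targets": [
    [0, 0, 0, 0.0025, 0],
    [0, 0, 0, 0.002, 0],
    [0, 0, 0, 0.0015, 0],
    [0, 0, 0, 0.001, 0]
  ]
}}

```text
time: 52.5
position: [0.6357, 0.219, 0.05]
tool_rot: [-2.184, -2.254, 0.005]
force: [-4.8, -1.9, 16.9]
gripper_width: 0.0006
```

Fully pressed (5 mm further, 16.9 N). Let go, rise, clear away and check.

Emit:
{"api": "drive_tool", "payload": {
  "targets": [
    [0, 0, 0, -0.003, 0],
    [0, 0, 0, -0.01, 0],
    [0, 0, 0, -0.03, 0],
    [0, 0, 0, -0.05, 0],
    [0, 0, 0, -0.05, 0],
    [0, 0, 0, -0.04, 0],
    [0, 0, -0.05, 0, 0],
    [0, 0, -0.05, 0, 0]
  ]
}}

```text
time: 53.5
position: [0.5356, 0.2157, 0.2307]
tool_rot: [-2.184, -2.253, 0.007]
force: [0.1, -0.2, 0.1]
gripper_width: 0.0003
```

Emit:
{"api": "drive_tool", "payload": {
  "targets": [
    [0, 0, -0.06, 0, 0],
    [0, -0.05, -0.06, 0, 0],
    [0, -0.05, -0.06, 0, 0],
    [0, -0.06, -0.02, 0, 0],
    [0, -0.06, 0, 0, 0],
    [0, -0.06, 0, 0, 0],
    [0, -0.06, 0, 0, 0],
    [0, -0.06, 0, 0, 0]
  ]
}}

```text
time: 54.5
position: [0.3725, -0.1708, 0.232]
tool_rot: [-2.184, -2.253, 0.006]
force: [0.8, 0.3, 0.2]
gripper_width: 0.0003
```

```bash
python3 st.py; python3 jars.py; python3 rods.py; python3 - <<'E'
from h import *
p,d,m=grab('top'); cv2.imwrite('pics/t9.png',p); C=cloud(cv2.medianBlur(d,3),m); z=C[...,2]; V,U=np.mgrid[0:480,0:640]
def rep(n,k):
    if k.sum()>10: print(n,k.sum(),rect(C[k]),np.median(z[k]).round(4))
rep('handle',(U>140)&(U<255)&(V>235)&(V<330)&(z>.085)&(z<.1))
rep('key',(U>215)&(U<270)&(V>165)&(V<215)&(z>.053)&(z<.07))
E
```

```text
54.5 q [-0.456  0.045  1.868 -0.003  1.233 -0.486] F [0.8 0.3 0.2] p [ 0.3725 -0.1708  0.232 ] w 0.0003 r 0.41
[[-3.130e-02  9.995e-01 -5.300e-03]
 [ 9.995e-01  3.130e-02 -4.000e-04]
 [-2.000e-04 -5.300e-03 -1.000e+00]] tilt 0.3 yaw y-axis 1.8
z 0.059 xy [ 0.4752 -0.3837] n 383 px [526. 268.] hsv [110. 204. 148.]
z 0.089 xy [ 0.6745 -0.0244] n 371 px [355. 167.] hsv [158.   7. 175.]
z 0.089 xy [ 0.6759 -0.0777] n 369 px [381. 167.] hsv [158.   7. 175.]
z 0.089 xy [0.6724 0.034 ] n 367 px [327. 167.] hsv [158.   7. 175.]
261 x 53.5 groove 0.98 y -44.0 44.0 z [-4.4 -1.   1.8] slant 1.0
250 x 76.5 groove 1.98 y -45.0 45.0 z [-4.5 -1.   2.2] slant 0.5
258 x 99.5 groove 2.98 y -45.0 44.0 z [-4.9 -0.9  2.5] slant 0.1
255 x 122.5 groove 3.98 y -45.0 44.0 z [-4.5 -1.2  2. ] slant 0.7
249 x 145.3 groove 4.97 y -44.0 44.0 z [-4.4 -0.9  1.9] slant 0.4
handle 407 (array([435.5, 312.7]), array([ 15.2, 107.5]), 76.8) 0.0928
key 164 (array([635.4, 220.2]), array([28.4, 28.5]), 46.1) 0.06
```

View pics/t9.png

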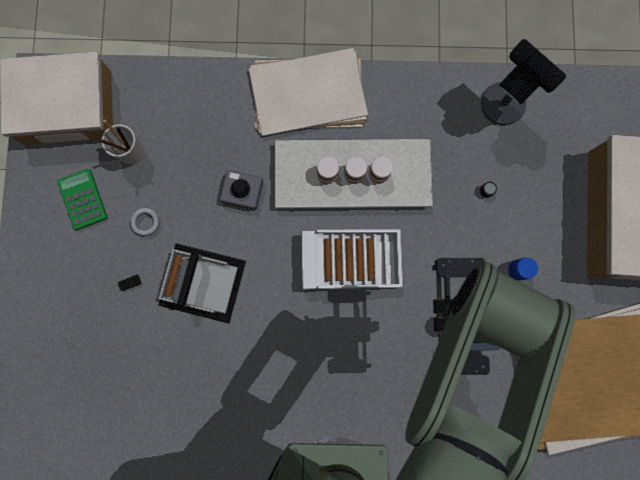

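Fault: a sixth rod is still in the scoop at (172,275). It must have been hidden from view under the handle and rolled back when the scoop levelled, because I tipped only to about 14°. So the photograph was taken too early, which can't be undone. The right repair is to pour the last rod, re-stow the scoop and photograph again.

Emit:
{"api": "drive_tool", "payload": {
  "targets": [
    [0, 0, 0, 0, -0.165],
    [20, 0, 0, 0, -0.165],
    [40, 0, 0, 0, -0.165],
    [60, 0, 0, 0, -0.165],
    [60, 0, 0, 0, -0.165],
    [60, 0, 0, 0, -0.165],
    [60, 0, 0, 0, -0.165],
    [60, 0, 0, 0, -0.165]
  ]
}}

```text
time: 55.65
position: [0.3727, -0.1671, 0.2318]
tool_rot: [-0.331, -3.117, 0.0]
force: [0.1, 0.1, -0.1]
gripper_width: 0.0545
```

Emit:
{"api": "drive_tool", "payload": {
  "targets": [
    [60, 0.002, 0.03, 0, 0],
    [60, 0.006, 0.06, 0, 0],
    [60, 0.006, 0.06, 0, 0],
    [60, 0.006, 0.06, 0, 0],
    [60, 0.006, 0.06, 0, 0],
    [60, 0.006, 0.06, 0, 0],
    [60, 0.006, 0.06, 0, 0],
    [60, 0.004, 0.05, 0, 0]
  ]
}}

```text
time: 56.65
position: [0.4258, 0.2732, 0.2314]
tool_rot: [-0.337, -3.117, 0.002]
force: [1.3, 0.1, 0.1]
gripper_width: 0.0546
```

```bash
python3 st.py; python3 to.py .4355 .3127 .0665 77.1
```

```text
56.65 q [ 0.546  0.202  1.683  0.003  1.262 -0.81 ] F [1.3 0.1 0.1] p [0.4258 0.2732 0.2314] w 0.0546 r 0.506
[[-9.768e-01  2.139e-01 -6.500e-03]
 [ 2.139e-01  9.768e-01 -4.000e-04]
 [ 6.300e-03 -1.800e-03 -1.000e+00]] tilt 0.37 yaw y-axis 77.6
shift tool xyz [-0.002   0.0409  0.1648]
turn 0.0096
```

Emit:
{"api": "drive_tool", "payload": {
  "targets": [
    [60, -0.001, 0.018, 0.02, 0.008],
    [60, -0.001, 0.018, 0.04, 0],
    [60, 0, 0.003, 0.04, 0],
    [60, 0, 0, 0.02, 0],
    [60, 0, 0, 0, 0]
  ]
}}

```text
time: 57.28
position: [0.435, 0.3076, 0.1098]
tool_rot: [-0.352, -3.112, 0.006]
force: [-0.4, 0.1, 0.4]
gripper_width: 0.0546
```

```bash
python3 st.py; python3 to.py .4355 .3127 .0665 77.1
```

```text
57.27 q [ 0.592  0.348  1.807  0.004  0.996 -0.756] F [-0.4  0.1  0.4] p [0.435  0.3076 0.1098] w 0.0546 r 0.533
[[-0.9747  0.2233 -0.0101]
 [ 0.2233  0.9747 -0.0029]
 [ 0.0092 -0.0051 -0.9999]] tilt 0.6 yaw y-axis 77.1
shift tool xyz [0.0003 0.0054 0.0433]
turn -0.0
```

Emit:
{"api": "drive_tool", "payload": {
  "targets": [
    [60, 0, 0.0035, 0.015, 0],
    [60, 0, 0, 0.02, 0],
    [60, 0, 0, 0.0075, 0],
    [5, 0, 0, 0, 0],
    [5, 0, 0, 0, 0],
    [5, 0, 0, 0, 0],
    [5, 0, 0, 0, 0],
    [5, 0, 0, 0, 0]
  ],
  "squeeze": 40
}}

```text
time: 58.28
position: [0.4382, 0.3109, 0.0692]
tool_rot: [-0.355, -3.116, 0.001]
force: [-0.0, 0.6, 0.3]
gripper_width: 0.0138
```

Emit:
{"api": "drive_tool", "payload": {
  "targets": [
    [5, 0, 0, -0.005, 0],
    [5, 0, 0, -0.01, 0],
    [5, 0, 0, -0.015, 0],
    [5, 0, 0, -0.015, 0],
    [5, 0, 0, -0.01, 0],
    [5, 0, 0, 0, 0]
  ]
}}

```text
time: 59.02
position: [0.4389, 0.3111, 0.1252]
tool_rot: [-0.355, -3.117, -0.001]
force: [0.1, -0.5, -2.7]
gripper_width: 0.0137
```

```bash
python3 st.py; python3 to.py .4797 .1414 .122 92.85
```

```text
59.02 q [ 0.593  0.337  1.78   0.003  1.028 -0.752] F [ 0.1 -0.5 -2.7] p [0.4389 0.3111 0.1252] w 0.0137 r 0.538
[[-9.743e-01  2.251e-01 -3.800e-03]
 [ 2.251e-01  9.743e-01  9.000e-04]
 [ 3.900e-03 -0.000e+00 -1.000e+00]] tilt 0.23 yaw y-axis 77.0
shift tool xyz [-0.078  -0.1561  0.0029]
turn -0.2768
```

Emit:
{"api": "drive_tool", "payload": {
  "targets": [
    [5, 0, 0, 0, -0.02],
    [5, 0, 0, 0, -0.045],
    [5, 0, 0, 0, -0.055],
    [5, 0, 0, 0, -0.055],
    [5, 0, 0, 0, -0.05],
    [5, 0, 0, 0, -0.035],
    [5, 0, 0, 0, -0.017],
    [5, -0.002, -0.006, 0, 0]
  ]
}}

```text
time: 60.02
position: [0.4406, 0.3048, 0.1238]
tool_rot: [0.079, -3.135, 0.001]
force: [0.5, 0.3, -3.2]
gripper_width: 0.0136
```

Emit:
{"api": "drive_tool", "payload": {
  "targets": [
    [5, -0.003, -0.012, 0, 0],
    [5, -0.004, -0.018, 0, 0],
    [5, -0.004, -0.02, 0, 0],
    [5, -0.004, -0.02, 0, 0],
    [5, -0.004, -0.02, 0, 0],
    [5, -0.004, -0.02, 0, 0],
    [5, -0.004, -0.018, 0, 0],
    [5, -0.003, -0.014, 0, 0]
  ]
}}

```text
time: 61.02
position: [0.478, 0.163, 0.1239]
tool_rot: [0.077, -3.135, 0.0]
force: [0.1, -1.0, -2.4]
gripper_width: 0.0138
```

Emit:
{"api": "drive_tool", "payload": {
  "targets": [
    [5, -0.002, -0.011, 0, 0],
    [5, -0.001, -0.007, 0, 0],
    [5, 0, -0.004, 0, 0],
    [5, 0, -0.0015, 0, 0],
    [5, 0, 0, 0, 0]
  ]
}}

```text
time: 61.65
position: [0.4818, 0.1414, 0.1238]
tool_rot: [0.079, -3.135, 0.0]
force: [0.0, 0.2, -1.9]
gripper_width: 0.0137
```

```bash
python3 st.py; python3 to.py .4827 .1414 .1257 92.85; python3 - <<'E'
from h import *
p,d,m=grab('wrist'); C=cloud(cv2.medianBlur(d,3),m); cv2.imwrite('pics/w10.png',p)
h=np.array([.05,-.9988]); n=np.array([.9988,.05]); O=np.array([.4827,.0815]); V,U=np.mgrid[0:480,0:640]
X=(C[...,:2]-O)@h*1e3; Y=(C[...,:2]-O)@n*1e3; Z=C[...,2]*1e3
for a in(-105,-75,-30,-15):
    k=(X>a)&(X<a+15)&(Z>88)&(Z<104)&(V<300); print(a,k.sum(),np.percentile(Y[k],[1,5,50]).round(1),np.median(Z[k]).round(1))
k=(abs(Y+30)<10)&(Z>68)&(Z<82)&(V<300)&(X<60); print('lip X',np.percentile(X[k],[95,99]))
E
```

```text
61.65 q [ 2.620e-01  2.880e-01  1.859e+00  1.000e-03  1.000e+00 -1.360e+00] F [ 0.   0.2 -1.9] p [0.4818 0.1414 0.1238] w 0.0137 r 0.502
[[-9.987e-01 -5.010e-02 -5.900e-03]
 [-5.010e-02  9.987e-01 -3.000e-04]
 [ 5.900e-03 -0.000e+00 -1.000e+00]] tilt 0.34 yaw y-axis 92.9
shift tool xyz [-0.0009 -0.     -0.0019]
turn 0.0004
-105 206 [-55.  -55.  -53.3] 93.0
-75 162 [-55.  -55.  -54.3] 93.0
-30 195 [-55.  -55.  -53.2] 92.7
-15 202 [-55.  -54.9 -53.2] 92.9
lip X [17.01266161 20.50055213]
```

Emit:
{"api": "drive_tool", "payload": {
  "targets": [
    [5, -0.0015, -0.002, 0.001, 0],
    [5, 0, -0.004, 0.003, 0],
    [5, 0, -0.004, 0.003, 0],
    [5, 0, -0.004, 0.002, 0],
    [5, 0, -0.002, 0.0015, 0],
    [5, 0, -0.001, 0, 0],
    [5, 0, -0.001, 0, 0],
    [5, 0, 0, 0, 0]
  ]
}}

```text
time: 62.7
position: [0.4842, 0.1235, 0.1134]
tool_rot: [0.078, -3.135, -0.0]
force: [-0.2, 1.7, -3.2]
gripper_width: 0.014
```

Emit:
{"api": "drive_tool", "payload": {
  "targets": [
    [5, 0, -0.001, 0, 0],
    [5, 0, -0.001, 0, 0],
    [5, 0, -0.001, -0.0005, 0],
    [5, 0, -0.001, -0.0006, 0],
    [5, 0, -0.001, -0.0006, 0],
    [5, 0, -0.001, -0.0006, 0],
    [5, 0, -0.001, -0.0006, 0],
    [5, 0, 0, 0, 0]
  ],
  "squeeze": 6
}}

```text
time: 63.7
position: [0.4848, 0.1162, 0.1163]
tool_rot: [0.078, -3.135, 0.0]
force: [0.5, 3.3, 0.8]
gripper_width: 0.0156
```

```bash
python3 st.py
```

```text
63.7 q [ 2.120e-01  2.900e-01  1.878e+00  1.000e-03  9.790e-01 -1.409e+00] F [0.5 3.3 0.8] p [0.4848 0.1162 0.1163] w 0.0156 r 0.499
[[-9.987e-01 -4.970e-02 -5.300e-03]
 [-4.970e-02  9.988e-01 -3.000e-04]
 [ 5.300e-03 -1.000e-04 -1.000e+00]] tilt 0.3 yaw y-axis 92.8
```

Emit:
{"api": "drive_tool", "payload": {
  "targets": [
    [5, 0, -0.001, -0.0005, 0],
    [5, 0, -0.001, -0.0005, 0],
    [5, 0, -0.001, -0.0005, 0],
    [5, 0, -0.001, -0.0005, 0],
    [5, 0, -0.001, -0.0005, 0],
    [5, 0, -0.001, -0.0005, 0],
    [5, 0, -0.001, -0.0005, 0],
    [5, 0, -0.001, -0.0005, 0]
  ]
}}

```text
time: 64.7
position: [0.4848, 0.1081, 0.1201]
tool_rot: [0.078, -3.134, 0.001]
force: [1.2, 2.9, -1.6]
gripper_width: 0.0175
```

Emit:
{"api": "drive_tool", "payload": {
  "targets": [
    [5, 0, -0.001, -0.0005, 0],
    [5, 0, -0.001, -0.0004, 0],
    [5, 0, -0.001, -0.0004, 0],
    [5, 0, -0.001, -0.0004, 0],
    [5, 0, -0.001, -0.0004, 0],
    [5, 0, -0.001, -0.0004, 0],
    [5, 0, 0, 0, 0],
    [5, 0, 0, 0, 0]
  ]
}}

```text
time: 65.7
position: [0.4852, 0.1025, 0.1231]
tool_rot: [0.078, -3.135, -0.0]
force: [0.2, 5.1, 2.0]
gripper_width: 0.0193
```

```bash
python3 st.py; python3 sc.py pics/w11.png; python3 rods.py
```

```text
65.7 q [ 1.840e-01  2.800e-01  1.874e+00  1.000e-03  9.940e-01 -1.437e+00] F [0.2 5.1 2. ] p [0.4852 0.1025 0.1231] w 0.0193 r 0.496
[[-9.988e-01 -4.960e-02 -5.700e-03]
 [-4.960e-02  9.988e-01  1.000e-04]
 [ 5.700e-03  4.000e-04 -1.000e+00]] tilt 0.33 yaw y-axis 92.8
wall slope deg -6.63 z at x=-50 94.6 x -90.0 -17.3
138 x 79.4 groove 2.1 y -45.0 45.0 z [-4.6 -1.9  1.7] slant 4.5
257 x 99.8 groove 2.99 y -45.0 44.0 z [-4.3 -1.2  2.1] slant -0.0
257 x 122.4 groove 3.97 y -45.0 44.0 z [-4.7 -1.1  2. ] slant 0.9
245 x 145.0 groove 4.96 y -44.0 44.0 z [-4.1 -0.6  2.7] slant 0.5
251 x 168.2 groove 5.97 y -44.0 44.0 z [-4.1 -0.6  2.4] slant 0.5
```

The sixth rod rolled all the way to groove 6. Six is the maximum, so the scoop should be empty; I'll verify that. Back out and return it to the mat.

Emit:
{"api": "drive_tool", "payload": {
  "targets": [
    [5, 0, 0.001, 0.0003, 0],
    [5, 0, 0.002, 0.0008, 0],
    [5, 0, 0.002, 0.001, 0],
    [5, 0, 0.003, 0.0013, 0],
    [5, 0, 0.003, 0.0013, 0],
    [5, 0, 0.003, 0.0014, 0],
    [5, 0, 0.003, 0.0015, 0],
    [5, 0, 0.003, 0.0015, 0]
  ]
}}

```text
time: 66.8
position: [0.4841, 0.1224, 0.1134]
tool_rot: [0.078, -3.135, 0.001]
force: [-0.0, 1.9, -1.0]
gripper_width: 0.0141
```

Emit:
{"api": "drive_tool", "payload": {
  "targets": [
    [5, 0, 0.003, 0, 0],
    [5, 0, 0.005, 0, 0],
    [5, 0, 0.01, 0, 0],
    [5, 0, 0.015, -0.005, 0],
    [5, 0, 0.02, -0.005, 0],
    [5, 0, 0.02, 0, 0],
    [5, 0, 0.02, 0, 0],
    [5, 0, 0.01, 0, 0]
  ],
  "squeeze": 40
}}

```text
time: 67.8
position: [0.4789, 0.2266, 0.1234]
tool_rot: [0.08, -3.134, 0.001]
force: [0.8, -0.0, -2.4]
gripper_width: 0.0137
```

```bash
python3 st.py; python3 rods.py; python3 - <<'E'
from h import *
p,d,m=grab('wrist'); cv2.imwrite('pics/w12.png',p)
hsv=cv2.cvtColor(p,cv2.COLOR_BGR2HSV); V,U=np.mgrid[0:480,0:640]
k=(hsv[...,0]<25)&(hsv[...,1]>90)&(U>190)&(U<460)&(V>150)&(V<300); print('brown px in scoop view',k.sum())
p,d,m=grab('top'); cv2.imwrite('pics/t12.png',p)
E
python3 to.py .4347 .312 .085 77.4
```

```text
67.8 q [ 0.419  0.328  1.799  0.002  1.021 -1.204] F [ 0.8 -0.  -2.4] p [0.4789 0.2266 0.1234] w 0.0137 r 0.53
[[-9.987e-01 -5.130e-02 -6.200e-03]
 [-5.130e-02  9.987e-01 -6.000e-04]
 [ 6.200e-03 -3.000e-04 -1.000e+00]] tilt 0.35 yaw y-axis 92.9
259 x 53.3 groove 0.97 y -44.0 45.0 z [-4.5 -0.8  2.7] slant 1.3
250 x 76.2 groove 1.97 y -45.0 45.0 z [-4.  -0.5  2.6] slant 0.3
254 x 99.4 groove 2.97 y -45.0 45.0 z [-4.6 -0.8  2.5] slant 0.0
254 x 122.4 groove 3.97 y -45.0 44.0 z [-4.4 -0.7  2.2] slant 0.7
249 x 145.2 groove 4.97 y -44.0 44.0 z [-4.4 -1.   2. ] slant 0.6
246 x 168.1 groove 5.96 y -44.0 44.0 z [-4.2 -0.6  2.2] slant 0.8
brown px in scoop view 0
shift tool xyz [0.0395 0.0888 0.0385]
turn 0.2709
```

All six rods are flush in grooves 1–6, with no brown left in the scoop. Return the scoop.

Emit:
{"api": "drive_tool", "payload": {
  "targets": [
    [5, 0, 0, 0, 0.09],
    [5, 0, 0, 0, 0.09],
    [5, 0, 0, 0, 0.091],
    [5, 0.015, 0.02, 0, 0],
    [5, 0.02, 0.025, 0.005, 0],
    [5, 0.015, 0.019, 0.015, 0],
    [5, 0.0085, 0.0095, 0.015, 0],
    [5, 0, 0, 0, 0]
  ]
}}

```text
time: 68.95
position: [0.4369, 0.3089, 0.0874]
tool_rot: [-0.344, -3.114, 0.006]
force: [0.3, 0.5, -3.4]
gripper_width: 0.0142
```

```bash
python3 st.py;python3 to.py .4376 .3113 .0715 77.4
```

```text
68.95 q [ 0.592  0.376  1.83   0.003  0.944 -0.76 ] F [ 0.3  0.5 -3.4] p [0.4369 0.3089 0.0874] w 0.0142 r 0.535
[[-0.9758  0.2184 -0.0086]
 [ 0.2184  0.9758 -0.0029]
 [ 0.0078 -0.0047 -1.    ]] tilt 0.52 yaw y-axis 77.4
shift tool xyz [-0.0003  0.0026  0.0159]
turn -0.0003
```

Emit:
{"api": "drive_tool", "payload": {
  "targets": [
    [5, 0, 0.002, 0.005, 0],
    [5, 0, 0, 0.006, 0],
    [5, 0, 0, 0.003, 0],
    [5, 0, 0, 0.001, 0],
    [5, 0, 0, 0.001, 0],
    [5, 0, 0, 0.001, 0],
    [5, 0, 0, 0, 0]
  ]
}}

```text
time: 69.82
position: [0.4383, 0.3116, 0.0718]
tool_rot: [-0.346, -3.117, 0.002]
force: [0.2, -0.0, -3.5]
gripper_width: 0.0137
```

```bash
python3 st.py
```

```text
69.83 q [ 0.595  0.396  1.845  0.004  0.905 -0.757] F [ 0.2 -0.  -3.5] p [0.4383 0.3116 0.0718] w 0.0137 r 0.538
[[-9.757e-01  2.192e-01 -5.900e-03]
 [ 2.192e-01  9.757e-01 -5.000e-04]
 [ 5.600e-03 -1.800e-03 -1.000e+00]] tilt 0.34 yaw y-axis 77.3
```

Emit:
{"api": "drive_tool", "payload": {
  "targets": [
    [5, 0, 0, 0.001, 0],
    [5, 0, 0, 0.001, 0],
    [5, 0, 0, 0.0007, 0],
    [5, 0, 0, 0, 0]
  ]
}}

```text
time: 70.32
position: [0.4385, 0.3119, 0.0709]
tool_rot: [-0.346, -3.118, 0.0]
force: [-2.5, -1.0, 9.6]
gripper_width: 0.0138
```

Emit:
{"api": "drive_tool", "payload": {
  "targets": [
    [60, 0, 0, 0, 0],
    [60, 0, 0, 0, 0],
    [60, 0, 0, 0, 0],
    [60, 0, 0, 0, 0],
    [60, 0, 0, -0.02, 0],
    [60, 0, 0, -0.04, 0],
    [0, 0, 0, -0.04, 0],
    [0, 0, 0, -0.03, 0]
  ]
}}

```text
time: 71.32
position: [0.4394, 0.3119, 0.2008]
tool_rot: [-0.346, -3.118, 0.0]
force: [0.3, -0.5, 0.0]
gripper_width: 0.0377
```

```bash
python3 st.py; python3 to.py .6355 .2195 .15 1.8
```

```text
71.33 q [ 0.594  0.273  1.666  0.003  1.206 -0.757] F [ 0.3 -0.5  0. ] p [0.4394 0.3119 0.2008] w 0.0377 r 0.539
[[-9.756e-01  2.193e-01 -4.500e-03]
 [ 2.193e-01  9.757e-01  5.000e-04]
 [ 4.400e-03 -5.000e-04 -1.000e+00]] tilt 0.26 yaw y-axis 77.3
shift tool xyz [-0.2118 -0.0471  0.0499]
turn 1.3183
```

Emit:
{"api": "drive_tool", "payload": {
  "targets": [
    [0, -0.03, -0.007, 0, 0],
    [0, -0.05, -0.011, 0.01, 0],
    [0, -0.055, -0.012, 0.015, 0],
    [0, -0.045, -0.01, 0.015, 0],
    [0, -0.025, -0.006, 0.01, 0],
    [0, -0.007, -0.001, 0, 0],
    [0, 0, 0, 0, 0]
  ]
}}

```text
time: 72.2
position: [0.6348, 0.2199, 0.1485]
tool_rot: [-0.346, -3.116, 0.001]
force: [-0.0, 0.8, 0.5]
gripper_width: 0.0004
```

```bash
python3 st.py; python3 to.py .6355 .2193 .068; python3 rods.py; python3 jars.py; python3 - <<'E'
from h import *
p,d,m=grab('top'); cv2.imwrite('pics/t13.png',cv2.resize(p[220:340,140:420],None,fx=2.8,fy=2.8)); C=cloud(cv2.medianBlur(d,3),m); z=C[...,2]; V,U=np.mgrid[0:480,0:640]
k=(U>140)&(U<255)&(V>235)&(V<330)&(z>.085)&(z<.1)
if k.sum()>10: print('handle',k.sum(),rect(C[k]),np.median(z[k]))
hsv=cv2.cvtColor(p,cv2.COLOR_BGR2HSV); k=(hsv[...,0]<25)&(hsv[...,1]>90)&(U>150)&(U<250)&(V>235)&(V<330); print('brown in scoop',k.sum())
E
```

```text
72.2 q [ 0.315  0.517  1.415  0.002  1.216 -1.035] F [-0.   0.8  0.5] p [0.6348 0.2199 0.1485] w 0.0004 r 0.672
[[-9.757e-01  2.191e-01 -6.100e-03]
 [ 2.191e-01  9.757e-01  1.000e-04]
 [ 5.900e-03 -1.200e-03 -1.000e+00]] tilt 0.35 yaw y-axis 77.3
shift tool xyz [-0.0013 -0.0004  0.0805]
264 x 53.3 groove 0.97 y -44.0 45.0 z [-4.6 -0.9  2.2] slant 1.0
255 x 76.5 groove 1.98 y -45.0 45.0 z [-4.2 -0.7  2.5] slant 0.5
254 x 99.3 groove 2.97 y -45.0 45.0 z [-4.3 -0.9  1.8] slant 0.0
265 x 122.4 groove 3.97 y -45.0 44.0 z [-4.5 -1.1  2.1] slant 0.6
247 x 144.8 groove 4.95 y -44.0 44.0 z [-3.9 -0.6  2.6] slant 0.5
250 x 168.2 groove 5.96 y -44.0 44.0 z [-4.4 -1.1  2.1] slant 0.6
z 0.052 xy [0.4969 0.0566] n 863 px [314. 253.] hsv [111.  12. 190.]
z 0.058 xy [ 0.4755 -0.3835] n 386 px [526. 268.] hsv [110. 204. 152.]
z 0.058 xy [ 0.3553 -0.2291] n 387 px [452. 324.] hsv [  1. 214. 151.]
z 0.089 xy [ 0.6745 -0.0243] n 370 px [355. 167.] hsv [158.   7. 180.]
z 0.089 xy [ 0.6761 -0.0778] n 365 px [381. 166.] hsv [158.   7. 180.]
z 0.089 xy [0.6725 0.034 ] n 365 px [327. 167.] hsv [158.   8. 180.]
handle 141 (array([409.7, 318.2]), array([15.4, 55.3]), 79.0) 0.0927900464261393
brown in scoop 13
```

Everything is laid out: six rods, three jars, scoop back. Photograph again.

Emit:
{"api": "drive_tool", "payload": {
  "targets": [
    [0, -0.001, 0, 0.02, 0],
    [0, 0, 0, 0.03, 0],
    [0, 0, 0, 0.02, 0],
    [0, 0, 0, 0.011, 0],
    [0, 0, 0, 0.005, 0],
    [0, 0, 0, 0.003, 0],
    [0, 0, 0, 0, 0]
  ]
}}

```text
time: 73.22
position: [0.636, 0.2193, 0.0598]
tool_rot: [-0.346, -3.117, 0.001]
force: [-1.0, 0.1, 1.3]
gripper_width: 0.0003
```

Emit:
{"api": "drive_tool", "payload": {
  "targets": [
    [0, 0, 0, 0.001, 0],
    [0, 0, 0, 0.001, 0],
    [0, 0, 0, 0.001, 0],
    [0, 0, 0, 0, 0]
  ]
}}

```text
time: 73.72
position: [0.6361, 0.2193, 0.0562]
tool_rot: [-0.346, -3.117, 0.001]
force: [0.1, 0.8, 2.4]
gripper_width: 0.0005
```

Emit:
{"api": "drive_tool", "payload": {
  "targets": [
    [0, 0, 0, 0.001, 0],
    [0, 0, 0, 0.0002, 0]
  ]
}}

```text
time: 73.97
position: [0.6361, 0.2193, 0.0553]
tool_rot: [-0.346, -3.118, 0.001]
force: [0.1, 1.5, 5.0]
gripper_width: 0.0005
```

Emit:
{"api": "drive_tool", "payload": {
  "targets": [
    [0, 0, 0, 0, 0],
    [0, 0, 0, 0, 0],
    [0, 0, 0, 0, 0],
    [0, 0, 0, 0, 0],
    [0, 0, 0, 0, 0],
    [0, 0, 0, 0, 0],
    [0, 0, 0, 0, 0]
  ]
}}

```text
time: 74.85
position: [0.6361, 0.2193, 0.0553]
tool_rot: [-0.346, -3.118, 0.001]
force: [-1.4, 2.1, 5.6]
gripper_width: -0.0
```

Held at the first click for about 1 s at 5.6 N. Press fully, let go, retreat.

Emit:
{"api": "drive_tool", "payload": {
  "targets": [
    [0, 0, 0, 0.0025, 0],
    [0, 0, 0, 0.002, 0],
    [0, 0, 0, 0.0015, 0],
    [0, 0, 0, 0.001, 0]
  ]
}}

```text
time: 75.35
position: [0.6362, 0.2193, 0.05]
tool_rot: [-0.346, -3.118, 0.0]
force: [-3.4, 1.1, 17.0]
gripper_width: 0.0004
```

Emit:
{"api": "drive_tool", "payload": {
  "targets": [
    [0, 0, 0, -0.004, 0],
    [0, 0, 0, -0.02, 0],
    [0, 0, 0, -0.04, 0],
    [0, 0, 0, -0.05, 0],
    [0, 0, 0, -0.05, 0],
    [0, 0.02, -0.05, 0, 0],
    [0, 0.05, -0.05, 0, 0],
    [0, 0.05, -0.05, 0, 0]
  ]
}}

```text
time: 76.35
position: [0.4984, 0.106, 0.2115]
tool_rot: [-0.346, -3.115, 0.005]
force: [-0.5, 0.2, 0.9]
gripper_width: 0.0003
```

Emit:
{"api": "drive_tool", "payload": {
  "targets": [
    [0, 0.05, -0.055, 0, 0],
    [0, 0.03, -0.055, 0, 0],
    [0, 0, -0.055, 0, 0],
    [0, 0, -0.055, 0, 0],
    [0, 0, -0.055, 0, 0],
    [0, 0, -0.03, 0, 0],
    [0, 0, 0, 0, 0]
  ]
}}

```text
time: 77.22
position: [0.3642, -0.1667, 0.2128]
tool_rot: [-0.352, -3.114, 0.002]
force: [0.8, -0.4, -0.4]
gripper_width: 0.0004
```

```bash
python3 st.py; python3 rods.py; python3 jars.py; python3 - <<'E'
from h import *
p,d,m=grab('top'); cv2.imwrite('pics/t14.png',p); C=cloud(cv2.medianBlur(d,3),m); z=C[...,2]; V,U=np.mgrid[0:480,0:640]
def rep(n,k):
    if k.sum()>10: print(n,k.sum(),rect(C[k]),np.median(z[k]).round(4))
rep('handle',(U>140)&(U<255)&(V>235)&(V<330)&(z>.085)&(z<.1)); rep('key',(U>215)&(U<270)&(V>165)&(V<215)&(z>.053)&(z<.07))
rep('loupe',(U>478)&(U<500)&(V>178)&(V<200)&(z>.02)&(z<.035)); rep('tape',(U>125)&(U<165)&(V>200)&(V<240)&(z>.01)&(z<.03))
hsv=cv2.cvtColor(p,cv2.COLOR_BGR2HSV); k=(hsv[...,0]<25)&(hsv[...,1]>90)&(U>150)&(U<250)&(V>235)&(V<330); print('brown in scoop',k.sum())
E
```

```text
77.22 q [-0.455  0.046  1.918 -0.004  1.185 -1.799] F [ 0.8 -0.4 -0.4] p [ 0.3642 -0.1667  0.2128] w 0.0004 r 0.401
[[-9.747e-01  2.232e-01 -8.000e-03]
 [ 2.232e-01  9.748e-01 -3.000e-04]
 [ 7.700e-03 -2.000e-03 -1.000e+00]] tilt 0.46 yaw y-axis 77.1
258 x 53.5 groove 0.98 y -44.0 45.0 z [-4.3 -1.2  1.7] slant 1.3
252 x 76.3 groove 1.97 y -45.0 45.0 z [-3.7 -0.5  2.4] slant 0.3
255 x 99.5 groove 2.98 y -45.0 45.0 z [-4.4 -1.1  2.1] slant 0.1
253 x 122.8 groove 3.99 y -45.0 44.0 z [-4.7 -1.4  2.1] slant 0.8
248 x 145.4 groove 4.97 y -44.0 45.0 z [-4.5 -1.1  2.4] slant 0.6
251 x 168.3 groove 5.97 y -44.0 44.0 z [-4.2 -1.   2.7] slant 0.4
z 0.057 xy [0.5448 0.0094] n 170 px [337. 230.] hsv [113.  11. 183.]
z 0.052 xy [0.4732 0.0583] n 843 px [313. 264.] hsv [111.  11. 186.]
z 0.059 xy [ 0.4753 -0.3837] n 383 px [526. 268.] hsv [110. 203. 148.]
z 0.089 xy [ 0.6744 -0.0243] n 373 px [355. 167.] hsv [158.   7. 175.]
z 0.088 xy [ 0.676  -0.0778] n 366 px [381. 166.] hsv [158.    7.  175.5]
z 0.089 xy [0.6725 0.034 ] n 366 px [327. 167.] hsv [158.   7. 175.]
handle 408 (array([435.5, 312.9]), array([ 15.4, 107.5]), 76.8) 0.0928
key 157 (array([635.7, 219.9]), array([28. , 27.8]), 3.5) 0.06
loupe 173 (array([ 649.2, -319.3]), array([28.5, 31.5]), 0.9) 0.0273
tape 378 (array([562.2, 428.8]), array([57.3, 60.3]), 1.3) 0.0178
brown in scoop 54
```

View pics/t14.png

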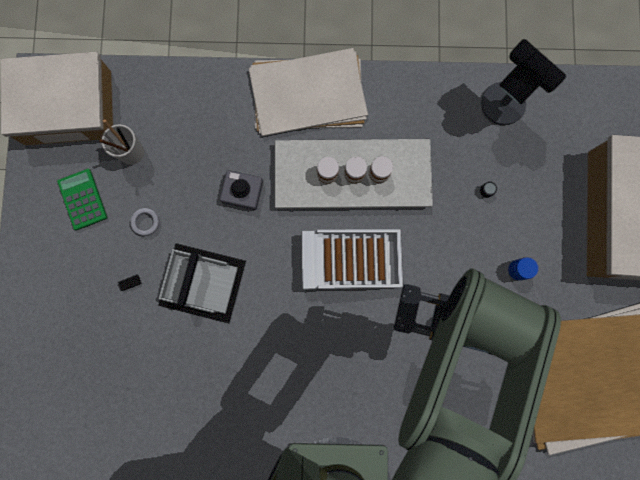

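The view shows the scoop empty and upright on its mat, six rods in the tray, three jars in a row, and the bystanders in place. Hand in.

```bash
python3 -c "
from rig import ctrl
print(ctrl.finish_job(), ctrl.read_state()['time'])"
```

```text
the job is handed in; nothing more can be done
the job is handed in; nothing more can be done
```

The layout is finished and correct at hand-in, but the order you asked for was broken: I took one photograph too early and a second, proper one afterwards.

**Order fault:** I tipped the scoop only to about 14° the first time. One of the six rods stayed hidden under the handle, and I pressed the key fully once before I noticed it. I then poured that rod, put the scoop back and repeated the press: about 1 s at the first click at 5–6 N, then fully down at 17 N and released. The early picture breaks the "no picture before every rod lies in its groove" rule and can't be undone.

**What I did:**
- **Scoop:** I tipped it by its handle over the tray's upper edge and put it back on its mat.
- **Rods:** The fifth rod stopped on top of the one in groove 1, so I pushed it on to groove 5 with closed fingers.
- **Jars:** Three amber jars were present. One had been knocked about 3 cm aside before I picked it up, so I measured it again first.

**Last checks (t ≈ 77 s):**
- **Rods:** Six lie flush, one each in grooves 1–6.
- **Scoop:** It is empty and stands upright on its mat.
- **Jars:** The row is straight along the middle of the shelf, with gaps of about 12 and 7.5 mm.
- **Key:** It is back up.
- **Other things:** The tape and loupe measured unmoved, as did the blue jar. The eraser looked unmoved. The red jar was hidden by the arm in the final view, but unmoved when last measured at t ≈ 72 s.
- **Gripper:** It was clear of everything.

**Force spike:** Early on, an upward move into the arm's reach limit gave a wrist-force reading of about 110 N, below the 120 N limit. That is only the reading at the end of the move; I don't have the peak during it.

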